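Transfer four vials from their lead pots to the dispensing rack in batch order

ROBOT

A 6-joint arm with a two-finger parallel gripper is mounted at the origin on the work surface. World frame = base frame: x ahead of the robot, y to its left, z up, the work surface at z = 0. Lengths are in mm, angles in rad, forces in N, time in s.
With the tool pointing down it reaches from about 275 to 1000 mm from the base axis. Payload 8.4 kg.
Tool frame: the origin (TCP) lies at the very end of the fingers, on their centre line; the grasp point (between the pads) lies 19 mm behind it; z points along the fingers, y is the direction in which the jaws open and shut (so a half turn about z gives the same grasp; the last joint's range is limited). The gripper opens to 85 mm and grips with 20 to 120 N. Pads are 22 mm wide; open, the fingers measure 114 mm over their backs; the gripper's body (76 mm by 85 mm) begins 54 mm behind the grasp point. The pads swing forward as they close: fully open they stand 13 mm farther back than shut.
Start: joints at [-1.249, 0.353, 1.633, -0, 1.155, -0.002], TCP at [198.856, -592.524, 231.281] pointing down, gripper open.
Joint ranges: [-2.63, 2.63], [-0.92, 2.1], [0.06, 2.66], [-1.3, 4.44], [0, 2.69], [-3.02, 3.02]. Speed limits (rad/s): [2.22, 2.22, 2.79, 3.14, 3.14, 3.14].

INTERFACE

Orientations are given as [roll, pitch, yaw] about the fixed x, y, z axes, in that order (R = Rz(yaw) Ry(pitch) Rx(roll)).
In Python, from rig import readout, grab_frame, calibration, r gives the robot as it stands. The module is installed in compiled form; this text tells all that it offers.
- The arm moves only by the tool play_rows, never from a script. Its argument "rows" is a list of rows, each a list of 3 entries, a list of its own where there are three numbers: the closure in counts, from 0 (fully open) to 255 (shut), then the shift along the tool's x, y, z in cm, then the turn, a rotation vector about the tool's x, y, z in rad. In form: [[gripper, [dx, dy, dz], [rx, ry, rz]], ...]. A call has 1 to 12 rows; each row is the pose to reach, as a shift and turn from the pose commanded when the call began, along the tool's axes at that moment; what a row does not reach only later rows make up. A row lasts 1/12 s, in which the tool goes at most 41.7 mm and 7.16 degrees, less where a joint would pass 70% of its speed; a pose out of reach is approached as far as the arm can. A call with a gripper value outside its range is refused whole. The fingers move at their own pace and stop on an object; "squeeze" is the grip in N (left out, the last holds). Time passes only in rows, so rows that repeat a pose let the fingers close. It gives the time, the measured TCP pose, the force and the opening at its end, in the units of the state.
- readout.sense(): the state, without advancing time (a new reading comes with each control period).
- grab_frame(name): name is "scene" or "top" or "wrist"; returns (picture, depth): 384x512x3 uint8, red, green, blue; 384x512 float32, mm along the optical axis (not along the pixel's ray), 0 where there is no reading.
- calibration(name): a dict with "vfov" (degrees; the focal length in pixels is half the picture's height over the tangent of half this angle, whatever the lens; pixels are square), "cx", "cy" (the principal point, pixels), "k1" (the pictures are not rectified: a ray, as slopes to the right and down, at radius r is drawn at 1 + k1 r^2 times it, then the intrinsics apply), "cam_to_world" (4x4, takes a point from camera to world coordinates). Camera axes: x right, y down, z forward; pixel columns grow to the right and rows downward; lengths in mm; the calibration is good to about 2 mm. A picture is of the moment at which its call begins: read the wrist's pose just before it. calibration takes no time and is no camera call; for the wrist camera it gives the pose at the moment of the call.
- r.sign_off(): hands the job in, once; it reports no verdict.
The state is a dict: "clock": time; "qpos": joint angles; "qvel": joint speeds; "joint_efforts": joint torques, N m; "eef_pos": TCP position; "tcp_rot": TCP orientation; "contact_force": force on the tool from outside, world axes, zero at the start; "wrist_torque": the same for the moment, N m; "opening": opening from 0.0 (shut) to 1.0 (fully open).
Only numpy, scipy, OpenCV 4.12 (cv2) and the standard library are available. Lean on these libraries where they do the work, as an engineer would, in place of code of your own. Each camera call takes 0.05 s, during which the arm holds its last target.

TASK

Lift the four capped vials out of their lead pots in the transport tray and stand each in its own well of the empty dispensing rack, in the same order: the vial that was nearest the tray's yellow end goes into the well nearest the rack's yellow end, the next one beside it, and so on to the last. Keep the vials upright all the way, and leave every one standing on the floor of its well.

Things in the scene. Friction and masses are not known exactly. Their poses are not given: they have to be found in the camera images.
- vial_red_mid (a point): Amber glass vial with a red cap, upright, about 60 g; this point is its centre, half-way up (37.5 mm above its underside), z up along its axis. 75 mm tall; straight glass body 30 mm in diameter from the underside up to 56 mm, then a shoulder and a 17 mm neck, aluminium crimp with coloured disc on top, 20 mm in diameter, from 66 to 75 mm. It stands loosely in its lead pot, whose rim is 30 mm above the vial's underside: the glass above the rim can be gripped.
- vial_blue_mid (a point): Amber glass vial with a blue cap, upright, about 60 g; this point is its centre, half-way up (37.5 mm above its underside), z up along its axis. 75 mm tall; straight glass body 30 mm in diameter from the underside up to 56 mm, then a shoulder and a 17 mm neck, aluminium crimp with coloured disc on top, 20 mm in diameter, from 66 to 75 mm. It stands loosely in its lead pot, whose rim is 30 mm above the vial's underside: the glass above the rim can be gripped.
- vial_green_mid (a point): Amber glass vial with a green cap, upright, about 60 g; this point is its centre, half-way up (37.5 mm above its underside), z up along its axis. 75 mm tall; straight glass body 30 mm in diameter from the underside up to 56 mm, then a shoulder and a 17 mm neck, aluminium crimp with coloured disc on top, 20 mm in diameter, from 66 to 75 mm. It stands loosely in its lead pot, whose rim is 30 mm above the vial's underside: the glass above the rim can be gripped.
- vial_white_mid (a point): Amber glass vial with a white cap, upright, about 60 g; this point is its centre, half-way up (37.5 mm above its underside), z up along its axis. 75 mm tall; straight glass body 30 mm in diameter from the underside up to 56 mm, then a shoulder and a 17 mm neck, aluminium crimp with coloured disc on top, 20 mm in diameter, from 66 to 75 mm. It stands loosely in its lead pot, whose rim is 30 mm above the vial's underside: the glass above the rim can be gripped.
- pot_red: Open grey lead pot with a red colour band, the one in which the red-capped vial stands at the start; it stays in its place in the tray and cannot be moved. Round, 58 mm outside, 42 mm high, bore 38 mm, inner floor 12 mm above its underside; origin at the centre of its underside, z up. Its place in the row differs from start to start.
- pot_blue: Open grey lead pot with a blue colour band, the one in which the blue-capped vial stands at the start; it stays in its place in the tray and cannot be moved. Round, 58 mm outside, 42 mm high, bore 38 mm, inner floor 12 mm above its underside; origin at the centre of its underside, z up. Its place in the row differs from start to start.
- pot_green: Open grey lead pot with a green colour band, the one in which the green-capped vial stands at the start; it stays in its place in the tray and cannot be moved. Round, 58 mm outside, 42 mm high, bore 38 mm, inner floor 12 mm above its underside; origin at the centre of its underside, z up. Its place in the row differs from start to start.
- pot_white: Open grey lead pot with a white colour band, the one in which the white-capped vial stands at the start; it stays in its place in the tray and cannot be moved. Round, 58 mm outside, 42 mm high, bore 38 mm, inner floor 12 mm above its underside; origin at the centre of its underside, z up. Its place in the row differs from start to start.
- tray: Transport tray of bare aluminium, fixed, 276 mm long (along its y) by 74 mm wide, holding the four pots in a row on its 6 mm thick floor. The pots stand on the tray's middle line (x = 0) at y = +96, +32, -32 and -96 mm. The upright plate at its +y end (36 mm high) is painted yellow, the one at -y is bare. Origin: centre of its underside; z up.
- rack: Dispensing rack, fixed and empty: aluminium block 268 mm long (along its y) by 62 mm wide and 36 mm high, with four round wells, 44 mm in diameter and 26 mm deep (floor 10 mm above the underside), on its middle line (x = 0) at y = +87, +29, -29 and -87 mm. The end at +y is yellow, the end at -y dark grey. Origin: centre of its underside; z up. It can lie turned any way round, on the left or on the right.
There are look-alikes about, which are no part of the job. What is shaped like the part that bears vial_green_mid but turquoise is not meant. Leave any turquoise look-alike of the part that bears vial_red_mid alone.

How it is judged:
By the outcome, as a careful person would: the job done as asked, in the order asked, and still so for the second after the job is handed in, with the robot touching nothing.
It also fails if it takes over 96 s, if anything falls off the work surface, if the arm or the gripper's body presses on something with over 40 N, if the wrist force passes 120 N, or if a joint passes its speed limit or range.

## Working session

There is one attempt and no reset: what is moved stays moved. The work goes in short steps, Python scripts to look and compute and a tool call to move; the robot and the scene stay as the last step left them, time stands still between calls to the robot, and variables do not carry over. Pictures are saved under pics/ and viewed, and the job is handed in when it is done.

Besides the shell and the picture viewer there is one more tool, called by a JSON object that holds its "fn" and its "kwargs", one argument or row to a line. play_rows: Moves the arm, as the interface text tells. Its arguments: {"type":"object","properties":{"rows":{"type":"array"},"squeeze":{"type":"number"}},"required":["rows"]}

```bash
mkdir -p pics
python3 - <<'E'
from rig import readout, grab_frame, calibration, r
import cv2, numpy as np
np.set_printoptions(precision=3,suppress=True)
print(readout.sense())
for n in ["scene","top"]:
    p,d=grab_frame(n); c=calibration(n); print(n,c)
    cv2.imwrite(f"pics/{n}0.png",p[:,:,::-1]); np.savez(f"{n}0.npz",p=p,d=d,**{k:np.array(v) for k,v in c.items()})
E
```

```text
{'clock': 0.0, 'qpos': array([-1.249,  0.354,  1.634, -0.   ,  1.155, -0.002]), 'qvel': array([ 0.   , -0.   , -0.001, -0.   , -0.001, -0.001]), 'joint_efforts': array([  0.004, -60.524, -34.206,   0.   ,   0.009,   0.   ]), 'eef_pos': array([ 198.711, -592.073,  230.572]), 'tcp_rot': array([-3.14 , -0.   ,  0.324]), 'contact_force': array([-0.332, -0.127,  0.142]), 'wrist_torque': array([-0.034, -0.036, -0.021]), 'opening': 0.9980119062296733}
scene {'vfov': 51.6370055533304, 'cx': 257.38251192945984, 'cy': 193.54758765577955, 'k1': -0.024563573643009817, 'cam_to_world': array([[  -0.239,    0.63 ,   -0.739, 1232.065],
       [   0.971,    0.172,   -0.167,  147.452],
       [   0.022,   -0.757,   -0.653,  711.298],
       [   0.   ,    0.   ,    0.   ,    1.   ]])}
top {'vfov': 56.151836662017246, 'cx': 256.43605867222885, 'cy': 195.4545573529215, 'k1': -0.11752790210271596, 'cam_to_world': array([[ -0.008,  -0.995,   0.097, 443.857],
       [ -1.   ,   0.007,  -0.009,  10.315],
       [  0.008,  -0.097,  -0.995, 939.77 ],
       [  0.   ,   0.   ,   0.   ,   1.   ]])}
```

Run:
```python
import cv2
for n in ["scene","top"]:
    i=cv2.imread(f"pics/{n}0.png"); cv2.imwrite(f"pics/{n}0b.png",cv2.resize(i,(800,600),interpolation=cv2.INTER_CUBIC))
```

```text
(no output)
```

View pics/scene0b.png

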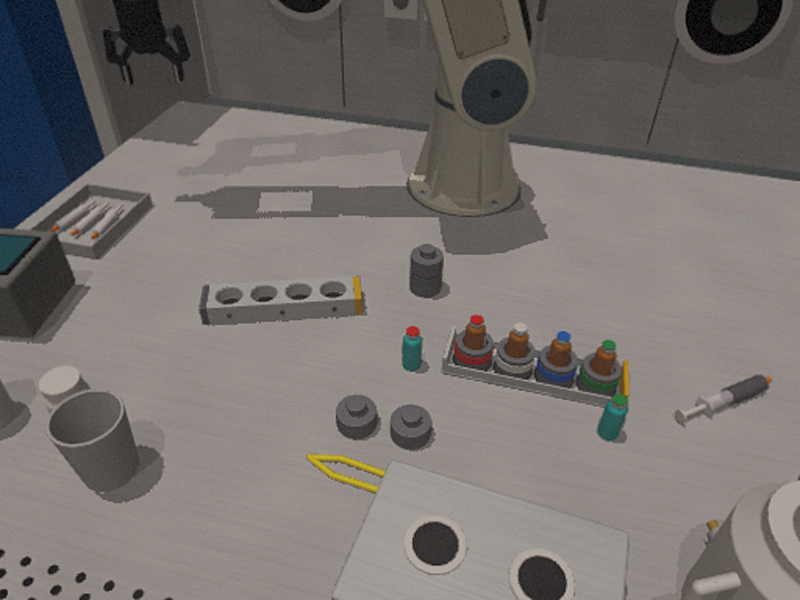

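View pics/top0b.png

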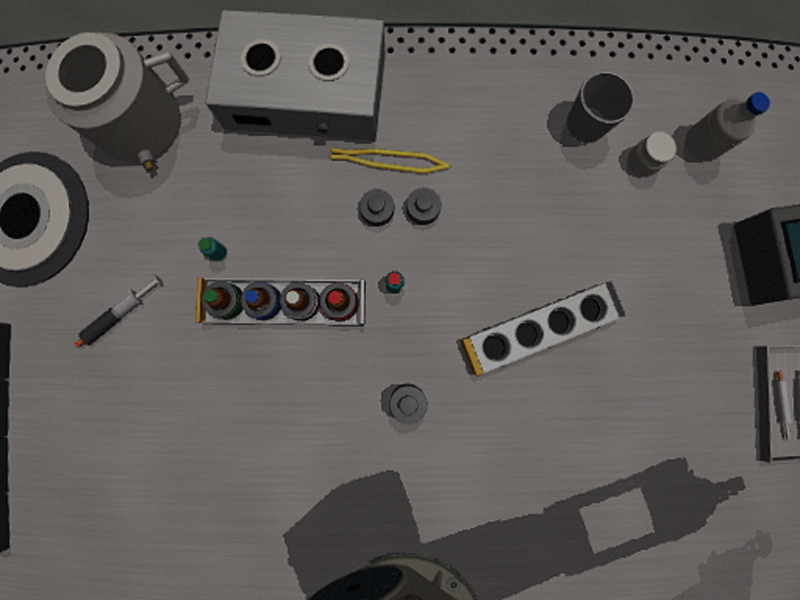

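The tray lies left of centre. From its yellow end the caps run green, blue, white, red. In the 800×600 top view they are at (210,296), (251,297), (292,296) and (336,298). The rack's yellow end is at (470,355), and its wells are at (496,347), (529,333), (561,320) and (593,308).

Things that could be mistaken for the targets:
- **Turquoise vial, green cap:** at (210,249), outside the tray.
- **Turquoise vial, red cap:** at (394,282), outside the tray.
- **Lead pots with lids:** at (376,207), (423,207) and (407,403).

I choose only the amber vials in the tray pots.

```bash
cat > h.py <<'E'
import numpy as np, cv2
np.set_printoptions(precision=2,suppress=True)
def K(c,h=384):
    f=h/2/np.tan(np.radians(float(c["vfov"]))/2); return f
def ray(c,u,v):
    f=K(c); x=(np.asarray(u,float)-c["cx"])/f; y=(np.asarray(v,float)-c["cy"])/f
    rd=np.hypot(x,y); r=rd.copy()
    for _ in range(30): r=rd/(1+c["k1"]*r*r)
    s=np.where(rd>0,r/np.maximum(rd,1e-9),1)
    return np.stack([x*s,y*s,np.ones_like(x)],-1)
def world(c,u,v,d):
    p=ray(c,u,v)*np.asarray(d)[...,None]; M=np.asarray(c["cam_to_world"]); return p@M[:3,:3].T+M[:3,3]
def atz(c,u,v,z):
    M=np.asarray(c["cam_to_world"]); d=ray(c,u,v)@M[:3,:3].T; o=M[:3,3]
    return o+d*((z-o[2])/d[...,2])[...,None]
def proj(c,P):
    M=np.asarray(c["cam_to_world"]); q=(np.atleast_2d(P)-M[:3,3])@M[:3,:3]
    x=q[:,0]/q[:,2]; y=q[:,1]/q[:,2]; s=1+c["k1"]*(x*x+y*y); f=K(c)
    return np.stack([c["cx"]+f*x*s,c["cy"]+f*y*s],-1)
def cloud(c,d):
    v,u=np.mgrid[0:384,0:512]; return world(c,u,v,d)
E
python3 - <<'E'
from h import *
for n in ["top","scene"]:
    z=np.load(n+"0.npz"); c={k:z[k] for k in ["vfov","cx","cy","k1","cam_to_world"]}
    P=cloud(c,z["d"]); rgb=z["p"].astype(int); hsv=cv2.cvtColor(z["p"],cv2.COLOR_RGB2HSV)
    # table
    m=(z["d"]>0)&(abs(P[...,0]-450)<60)&(abs(P[...,1])<30)
    print(n,"table z",np.median(P[m][:,2]))
    # caps: regions above z 85 in tray
    reg=(P[...,0]>300)&(P[...,0]<560)&(P[...,1]>60)&(P[...,1]<420)&(P[...,2]>82)&(P[...,2]<105)&(z["d"]>0)
    k,l,s,ce=cv2.connectedComponentsWithStats(reg.astype(np.uint8))
    for i in range(1,k):
        if s[i,4]>15:
            q=P[l==i]; print(s[i,4],ce[i],np.median(q,0),(q.max(0)+q.min(0))/2,z["p"][l==i].mean(0))
    # rack top
    reg=(P[...,0]>300)&(P[...,0]<560)&(P[...,1]<-20)&(P[...,1]>-320)&(P[...,2]>29)&(P[...,2]<42)&(z["d"]>0)
    k,l,s,ce=cv2.connectedComponentsWithStats(reg.astype(np.uint8))
    for i in range(1,k):
        if s[i,4]>100:
            q=P[l==i]; b=cv2.minAreaRect(q[:,:2].astype(np.float32)); print("rack",s[i,4],np.median(q[:,2]),b)
E
```

```text
top table z 0.13327325296722847
61 [134.64 188.93] [544.18 294.25  92.73] [544.44 295.22  90.61] [33.15 73.23 38.97]
59 [161.02 189.47] [543.35 230.3   92.3 ] [542.69 230.47  93.06] [ 28.34  50.19 105.71]
63 [186.79 189.98] [540.8  168.09  92.55] [541.   168.3   89.85] [137.71 134.43 127.3 ]
60 [214.15 190.15] [540.16 103.29  92.63] [540.26 103.58  90.34] [131.92  34.68  31.72]
rack 1351 35.725078193912054 ((490.16094970703125, -218.43988037109375), (62.765445709228516, 239.19378662109375), 20.867910385131836)
scene table z 1.7925044642373678
63 [304.83 205.35] [543.3  104.95  92.54] [539.19 105.08  89.29] [138.21  60.06  55.67]
64 [332.77 210.44] [542.97 169.73  92.31] [539.46 170.07  88.63] [144.09 136.8  130.2 ]
72 [360.36 216.06] [546.21 232.99  92.58] [542.47 233.32  89.  ] [ 70.11  85.32 121.78]
60 [389.03 221.6 ] [546.67 296.13  92.1 ] [543.91 296.21  89.24] [ 61.97 102.    66.83]
rack 1067 35.78423279538231 ((489.0706481933594, -217.33297729492188), (68.61346435546875, 239.75621032714844), 20.616573333740234)
```

```bash
cat >> h.py <<'E'
from scipy.spatial.transform import Rotation as Rn
def mv(s,p,yaw=None):
    R=Rn.from_euler("xyz",s["tcp_rot"]); 
    d=R.inv().apply(np.asarray(p)-s["eef_pos"])/10
    if yaw is None: yaw=s["tcp_rot"][2]
    rv=(R.inv()*Rn.from_euler("xyz",[np.pi,0,yaw])).as_rotvec()
    print("shift cm",d.round(3),"turn",rv.round(4))
E
python3 - <<'E'
from h import *
from rig import readout
mv(readout.sense(),[450,-210,300],1.934)
E
```

```text
shift cm [ 35.98 -28.24  -6.9 ] turn [-0.   -0.   -1.61]
```

{"fn": "play_rows", "kwargs": {
  "rows": [
    [0,[36,-28.2,-6.9],[0,0,-1.61]],
    [0,[36,-28.2,-6.9],[0,0,-1.61]],
    [0,[36,-28.2,-6.9],[0,0,-1.61]],
    [0,[36,-28.2,-6.9],[0,0,-1.61]],
    [0,[36,-28.2,-6.9],[0,0,-1.61]],
    [0,[36,-28.2,-6.9],[0,0,-1.61]],
    [0,[36,-28.2,-6.9],[0,0,-1.61]],
    [0,[36,-28.2,-6.9],[0,0,-1.61]],
    [0,[36,-28.2,-6.9],[0,0,-1.61]],
    [0,[36,-28.2,-6.9],[0,0,-1.61]],
    [0,[36,-28.2,-6.9],[0,0,-1.61]],
    [0,[36,-28.2,-6.9],[0,0,-1.61]]
  ]
}}

```text
clock: 1.1
eef_pos: [453.5, -205.9, 301.3]
tcp_rot: [3.139, -0.001, 1.834]
contact_force: [-0.1, -0.9, 0.8]
opening: 0.996
```

{"fn": "play_rows", "kwargs": {
  "rows": [
    [0,[0,0,0],[0,0,0]],
    [0,[0,0,0],[0,0,0]],
    [0,[0,0,0],[0,0,0]]
  ]
}}

```text
clock: 1.35
eef_pos: [449.7, -211.3, 299.9]
tcp_rot: [-3.141, -0.0, 1.819]
contact_force: [0.6, -0.8, 0.5]
opening: 1.0
```

```bash
cat > snap.py <<'E'
import sys
from h import *
from rig import readout, grab_frame, calibration
def snap(cam,tag):
    s=readout.sense(); c=calibration(cam); p,d=grab_frame(cam)
    np.savez(f"{tag}.npz",p=p,d=d,**{k:np.array(v) for k,v in c.items()})
    cv2.imwrite(f"pics/{tag}.png",cv2.resize(p[:,:,::-1],(800,600),interpolation=cv2.INTER_CUBIC))
    print(s["clock"],s["eef_pos"],s["tcp_rot"],s["contact_force"],s["opening"])
    return s,c,p,d
if __name__=="__main__":
    s,c,p,d=snap(sys.argv[1],sys.argv[2]); print(c["cam_to_world"])
E
python3 snap.py wrist w1
```

```text
1.35 [ 449.72 -211.27  299.86] [-3.14 -0.    1.82] [ 0.6  -0.78  0.45] 1.0004693913806468
[[   0.97    0.24    0.07  432.02]
 [   0.25   -0.93   -0.28 -140.04]
 [  -0.      0.29   -0.96  442.47]
 [   0.      0.      0.      1.  ]]
```

View pics/w1.png

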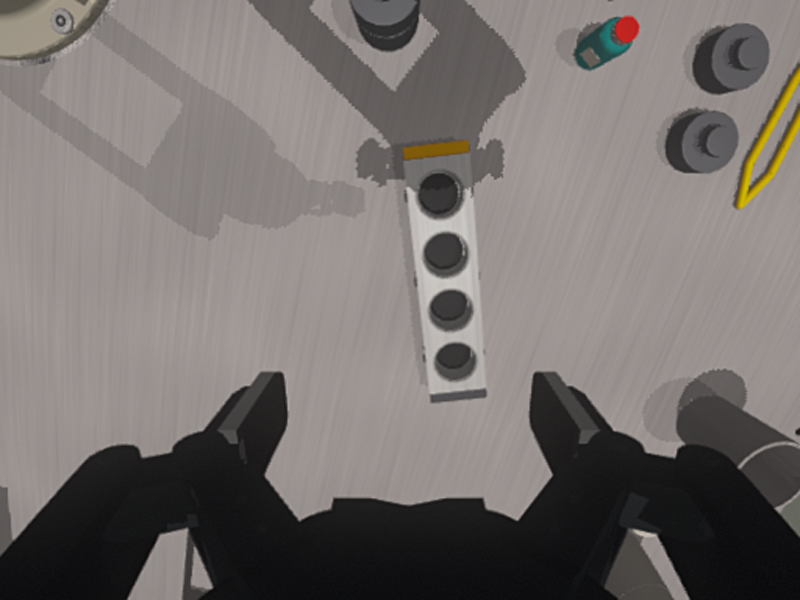

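The rack from above: yellow end at (436,150); wells at (439,193), (445,253), (451,308), (455,360). It is empty. Next I fit the rim circles.

```bash
cat > rack.py <<'E'
import sys
from h import *
from scipy.optimize import least_squares
def holes(tag,ztop=36):
    z=np.load(tag+".npz"); c={k:z[k] for k in ["vfov","cx","cy","k1","cam_to_world"]}
    P=cloud(c,z["d"]); 
    near=(abs(P[...,0]-490)<140)&(abs(P[...,1]+218)<160)&(z["d"]>0)
    top=near&(abs(P[...,2]-ztop)<4)
    k,l,s,ce=cv2.connectedComponentsWithStats(top.astype(np.uint8)); i=1+np.argmax(s[1:,4]); top=(l==i)
    print(tag,"top z",np.median(P[top][:,2]),top.sum())
    cs,h=cv2.findContours(top.astype(np.uint8),cv2.RETR_CCOMP,cv2.CHAIN_APPROX_NONE)
    out=[]
    for q,hh in zip(cs,h[0]):
        if hh[3]>=0 and len(q)>20:
            q=q[:,0,:]; w=atz(c,q[:,0],q[:,1],float(ztop))[:,:2]
            f=lambda x:np.hypot(w[:,0]-x[0],w[:,1]-x[1])-x[2]
            r=least_squares(f,[*w.mean(0),22],loss="soft_l1",f_scale=.7); out.append(r.x)
    out=np.array(sorted(out,key=lambda o:-o[1])); print(out)
    if len(out)>=2:
        dv=out[0,:2]-out[-1,:2]; print("yaw",np.arctan2(-dv[0],dv[1]),"span",np.hypot(*dv),"ctr",out[:,:2].mean(0))
for t in sys.argv[1:]: holes(t)
E
python3 rack.py top0 w1
python3 - <<'E'
from h import *
from rig import readout
mv(readout.sense(),[520,-170,300],1.934)
E
```

```text
top0 top z 35.80769114046541 1594
[[ 464.13 -150.38   23.08]
 [ 484.62 -204.05   22.6 ]
 [ 505.49 -258.18   23.39]
 [ 526.01 -312.51   23.33]]
yaw 0.3645916693634519 span 173.5381829929508 ctr [ 495.06 -231.28]
w1 top z 35.73196557000159 4268
[[ 464.6  -150.51   22.42]
 [ 484.87 -203.8    21.95]
 [ 505.16 -256.81   22.37]
 [ 525.72 -310.8    22.38]]
yaw 0.364325780335845 span 171.5455062194658 ctr [ 495.09 -230.48]
shift cm [ 2.3   7.84 -0.02] turn [-0.   -0.   -0.12]
```

Run:
```python
from h import *
from rig import readout
mv(readout.sense(),[542,215,300],1.55)
```

```text
shift cm [39.08 19.43 -0.02] turn [-0.   -0.    0.27]
```

{"fn": "play_rows", "kwargs": {
  "rows": [
    [0,[39.1,19.4,0],[0,0,0.27]],
    [0,[39.1,19.4,0],[0,0,0.27]],
    [0,[39.1,19.4,0],[0,0,0.27]],
    [0,[39.1,19.4,0],[0,0,0.27]],
    [0,[39.1,19.4,0],[0,0,0.27]],
    [0,[39.1,19.4,0],[0,0,0.27]],
    [0,[39.1,19.4,0],[0,0,0.27]],
    [0,[39.1,19.4,0],[0,0,0.27]],
    [0,[39.1,19.4,0],[0,0,0.27]],
    [0,[39.1,19.4,0],[0,0,0.27]],
    [0,[39.1,19.4,0],[0,0,0.27]],
    [0,[39.1,19.4,0],[0,0,0.27]]
  ]
}}

```text
clock: 2.4
eef_pos: [541.5, 220.0, 299.7]
tcp_rot: [3.142, -0.002, 1.552]
contact_force: [-0.8, -0.1, 1.0]
opening: 1.004
```

{"fn": "play_rows", "kwargs": {
  "rows": [
    [0,[0,0,0],[0,0,0]],
    [0,[0,0,0],[0,0,0]],
    [0,[0,0,0],[0,0,0]],
    [0,[0,0,0],[0,0,0]]
  ]
}}

```text
clock: 2.73
eef_pos: [540.4, 214.8, 300.4]
tcp_rot: [-3.142, 0.0, 1.551]
contact_force: [-0.3, 0.3, 0.1]
opening: 0.997
```

```bash
python3 snap.py wrist w2
```

```text
2.7333 [540.43 214.83 300.35] [-3.14  0.    1.55] [-0.32  0.27  0.05] 0.9973984574304998
[[  1.    -0.02  -0.01 542.15]
 [ -0.02  -0.96  -0.29 288.33]
 [ -0.     0.29  -0.96 442.95]
 [  0.     0.     0.     1.  ]]
```

View pics/w2.png

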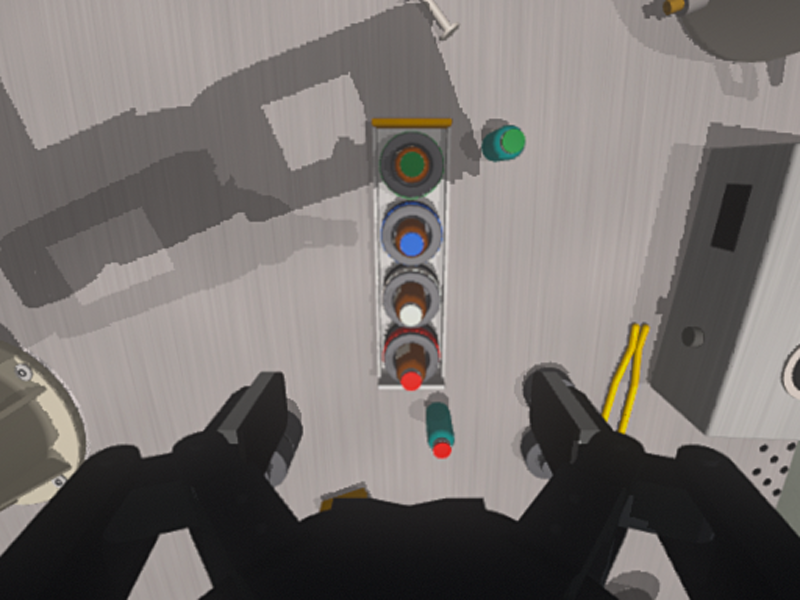

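Close view: amber vials with green (412,163), blue (411,243), white (411,315) and red (411,381) caps stand in their pots, yellow plate at (412,122). The turquoise look-alikes at (507,142) and (441,440) stand outside the tray.

Run:
```python
from h import *
from scipy.optimize import least_squares
C=np.array([[544,295],[543.5,231],[541,169],[540.3,104]])
for n in ["w2","top0","scene0"]:
    z=np.load(n+".npz"); c={k:z[k] for k in ["vfov","cx","cy","k1","cam_to_world"]}; P=cloud(c,z["d"]); D=z["d"]>0
    for nm,ct in zip("GBWR",C):
        near=D&(np.hypot(P[...,0]-ct[0],P[...,1]-ct[1])<45)
        res=[nm]
        cap=near&(abs(P[...,2]-93)<2.5)&(np.hypot(P[...,0]-ct[0],P[...,1]-ct[1])<16)
        q=P[cap]; (cc,rr)=cv2.minEnclosingCircle(q[:,:2].astype(np.float32)); print(n,nm,"cap",np.median(q[:,2]),q.mean(0)[:2],"enc",np.array(cc),rr,end=" | ")
        rim=near&(abs(P[...,2]-48)<2.2)
        q=P[rim]; 
        f=lambda x:np.maximum(0,np.hypot(q[:,0]-x[0],q[:,1]-x[1])-29)+np.maximum(0,19-np.hypot(q[:,0]-x[0],q[:,1]-x[1]))
        r=least_squares(f,ct,loss="soft_l1"); print("rim",np.median(q[:,2]),rim.sum(),r.x, q[:,:2].mean(0))
    hsv=cv2.cvtColor(z["p"],cv2.COLOR_RGB2HSV)
    m=(hsv[...,0]>82)&(hsv[...,0]<95)&(hsv[...,1]>120)&D&(P[...,0]<700)&(P[...,2]>5)
    k,l,s,ce=cv2.connectedComponentsWithStats(m.astype(np.uint8))
    for i in range(1,k):
        if s[i,4]>40:
            q=P[l==i]; print("turq",s[i,4],q.min(0),q.max(0))
```

```text
w2 G cap 92.93571691784825 [544.64 296.47] enc [544.62 296.5 ] 9.989123344421387 | rim 47.8940105753523 884 [544.87 292.32] [545.22 291.15]
w2 B cap 92.93037276261464 [543.18 232.26] enc [543.27 232.08] 9.674269676208496 | rim 47.88163693022386 856 [543.41 230.2 ] [543.5  232.22]
w2 W cap 92.60974630561668 [541.49 170.03] enc [541.3  169.79] 10.018637657165527 | rim 47.594735194144505 692 [542.07 167.66] [542.39 172.29]
w2 R cap 92.61171952730311 [540.59 105.24] enc [540.4  104.71] 10.017322540283203 | rim 47.49438750418494 446 [541.28 107.89] [541.38 114.56]
turq 155 [615.9  300.92  12.66] [639.24 327.19  62.37]
turq 103 [558.78   9.69  30.4 ] [584.19  27.02  68.89]
top0 G cap 92.95867844250586 [544.77 294.81] enc [544.22 294.6 ] 10.049844741821289 | rim 47.660256717900666 213 [544.85 292.81] [543.83 287.79]
top0 B cap 92.40637430664992 [542.79 230.49] enc [542.84 230.56] 9.802939414978027 | rim 47.596022317146776 237 [542.82 231.63] [542.4  229.99]
top0 W cap 92.73360870529291 [541.53 169.18] enc [541.55 169.4 ] 9.64519214630127 | rim 47.84033381407403 233 [542.09 171.54] [541.69 1
[... 313 characters left out ...]
2.27 296.23] 10.833374977111816 | rim 48.05898894994306 216 [541.76 292.22] [549.37 288.45]
scene0 B cap 93.29308297547038 [543.16 232.94] enc [542.11 234.73] 10.732386589050293 | rim 47.94975208445692 221 [540.51 231.36] [547.84 229.92]
scene0 W cap 92.81859716760982 [539.94 170.06] enc [539.46 168.81] 10.916543960571289 | rim 47.871155996437665 220 [538.52 169.2 ] [546.13 167.8 ]
scene0 R cap 93.00671956201529 [540.36 104.67] enc [539.47 104.83] 10.66469669342041 | rim 47.90538953068233 181 [537.62 109.25] [546.97 110.83]
turq 145 [ 568.96 -689.37  116.86] [ 648.17 -614.    122.86]
turq 134 [566.71   1.79   5.21] [585.33  27.7   64.29]
turq 220 [622.7  299.69   5.65] [644.5  326.65  64.08]
```

{"fn": "play_rows", "kwargs": {
  "rows": [
    [165,[0,0,0],[0,0,0]],
    [165,[0,0,0],[0,0,0]],
    [165,[0,0,0],[0,0,0]],
    [165,[0,0,0],[0,0,0]],
    [165,[0,0,0],[0,0,0]],
    [165,[0,0,0],[0,0,0]],
    [165,[0,0,0],[0,0,0]],
    [165,[0,0,0],[0,0,0]]
  ]
}}

```text
clock: 3.45
eef_pos: [540.3, 216.5, 300.2]
tcp_rot: [-3.142, 0.0, 1.554]
contact_force: [-0.2, -0.1, 0.1]
opening: 0.356
```

```bash
python3 snap.py wrist w3
python3 - <<'E'
from h import *
for n in ["w2","w3"]:
    z=np.load(n+".npz"); c={k:z[k] for k in ["vfov","cx","cy","k1","cam_to_world"]}; P=cloud(c,z["d"]); D=z["d"]>0
    m=D&(P[...,2]>200)&(abs(P[...,1]-215)<14)
    q=P[m]; 
    for sgn in (-1,1):
        a=q[(q[:,0]-540.4)*sgn>0]; print(n,sgn,a[:,2].min(), "zpct",np.percentile(a[:,2],[1,5,20]))
        for zz in range(296,360,6):
            b=a[abs(a[:,2]-zz)<3]
            if len(b): print(zz,len(b),b[:,0].min()-540.4,b[:,0].max()-540.4,b[:,1].min(),b[:,1].max())
E
```

```text
3.45 [540.33 216.52 300.25] [-3.14  0.    1.55] [-0.22 -0.08  0.1 ] 0.35575359453310385
[[  1.    -0.01  -0.01 541.88]
 [ -0.02  -0.96  -0.29 290.02]
 [ -0.     0.29  -0.96 442.87]
 [  0.     0.     0.     1.  ]]
w2 -1 312.47177042332856 zpct [319.49 331.89 363.85]
314 68 -43.07201889991194 -41.91544234223778 205.57220033521742 225.28656941811354
320 231 -54.38820408187587 -41.8742366820544 204.4346659762938 227.27614135432523
326 278 -55.64622599101051 -41.953787394492906 204.88833678467574 227.1854799808367
332 334 -56.134164852518325 -41.90441687986191 204.68200371337903 227.19519575708307
338 366 -55.918374529637674 -41.683884127864076 203.8003325205552 227.3881362794094
344 359 -56.20343699319022 -41.44762051734921 204.81245182273608 227.48778014528804
350 378 -52.318586411208344 -41.327150929626214 214.40028044145208 227.8406010289
356 273 -69.22530180502457 -41.76823503252075 221.88740828578773 228.953335724701
w2 1 312.44781485190737 zpct [319.31 332.37 363.59]
314 68 42.59776658983287 43.6392240393983 203.95245392110184 223.9272778008213
320 231 42.667607397284996 55.3079239
[... 1610 characters left out ...]
2 205.74863146637284 228.16629642028425
314 167 14.909711184053663 28.97760094097555 205.6030432507561 227.86183670677687
320 179 14.91012482324777 29.08369462095959 205.84566490927375 227.965812120562
326 219 14.999450981663244 28.966198107051696 205.028018534138 228.15660421017006
332 192 14.950544389134961 28.953563752418404 204.9765796655551 228.32708127030216
338 336 15.071979015273769 27.007107051345542 205.28297981248974 228.7680734049331
344 311 16.672624384041228 45.001228220989674 209.63802119707924 228.99709163193944
350 588 16.086432739133784 48.58798159219816 203.85083057020302 228.99770720671347
356 2036 15.355949009643723 51.06610528902365 203.49290523295863 228.97830459261948
```

View pics/w3.png

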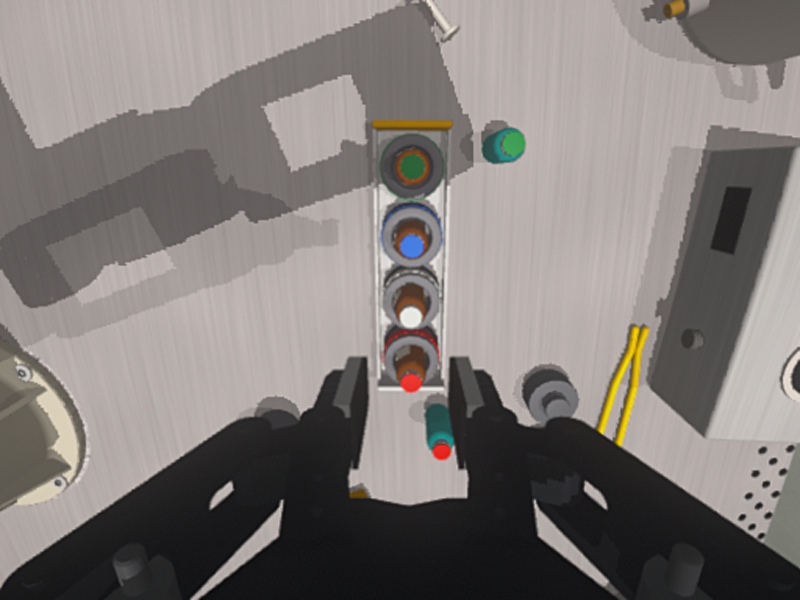

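```bash
cat > m.py <<'E'
import sys
from h import *
from rig import readout
s=readout.sense(); print(s["clock"],s["eef_pos"],s["tcp_rot"],s["contact_force"],s["opening"])
a=[float(x) for x in sys.argv[1:]]
mv(s,a[:3],a[3] if len(a)>3 else None)
E
python3 m.py 544.6 295.8 51 1.55
```

```text
3.5 [540.35 216.55 300.28] [-3.14 -0.    1.55] [ 0.09 -1.1   0.68] 0.3525890130507925
shift cm [ 7.93  0.29 24.93] turn [-0. -0.  0.]
```

{"fn": "play_rows", "kwargs": {
  "rows": [
    [80,[4,0.2,0],[0,0,0]],
    [80,[7.9,0.3,0],[0,0,0]],
    [80,[7.9,0.3,0],[0,0,0]],
    [80,[7.9,0.3,4],[0,0,0]],
    [80,[7.9,0.3,8],[0,0,0]],
    [80,[7.9,0.3,12],[0,0,0]],
    [80,[7.9,0.3,16],[0,0,0]],
    [80,[7.9,0.3,18],[0,0,0]],
    [80,[7.9,0.3,18],[0,0,0]],
    [80,[7.9,0.3,18],[0,0,0]]
  ]
}}

```text
clock: 4.33
eef_pos: [544.3, 295.2, 119.7]
tcp_rot: [-3.14, 0.001, 1.554]
contact_force: [0.7, 0.6, 1.0]
opening: 0.689
```

```bash
python3 m.py 544.6 295.8 51 1.55
```

```text
4.3333 [544.29 295.24 119.68] [-3.14  0.    1.55] [0.69 0.61 0.98] 0.6885066882986615
shift cm [0.06 0.04 6.87] turn [-0.  0.  0.]
```

{"fn": "play_rows", "kwargs": {
  "rows": [
    [80,[0.05,0.05,3.5],[0,0,0]],
    [80,[0.05,0.05,6.8],[0,0,0]],
    [80,[0.05,0.05,6.8],[0,0,0]],
    [80,[0.05,0.05,6.8],[0,0,0]],
    [200,[0.05,0.05,6.8],[0,0,0]],
    [200,[0.05,0.05,6.8],[0,0,0]],
    [200,[0.05,0.05,6.8],[0,0,0]],
    [200,[0.05,0.05,6.8],[0,0,0]],
    [200,[0.05,0.05,6.8],[0,0,0]],
    [200,[0.05,0.05,6.8],[0,0,0]]
  ],
  "squeeze": 40
}}

```text
clock: 5.17
eef_pos: [546.7, 296.8, 55.2]
tcp_rot: [3.138, -0.002, 1.554]
contact_force: [-2.3, 0.3, 8.7]
opening: 0.337
```

```bash
python3 snap.py wrist w4; python3 snap.py scene s4
```

```text
5.1667 [546.74 296.84  55.15] [ 3.14 -0.    1.55] [-2.32  0.27  8.75] 0.337244171510819
[[  1.    -0.02  -0.   547.78]
 [ -0.02  -0.96  -0.29 370.02]
 [  0.     0.29  -0.96 197.9 ]
 [  0.     0.     0.     1.  ]]
5.2167 [546.77 296.85  55.14] [ 3.14 -0.    1.55] [-1.29 -1.2   7.86] 0.33486804371118123
[[  -0.24    0.63   -0.74 1232.07]
 [   0.97    0.17   -0.17  147.45]
 [   0.02   -0.76   -0.65  711.3 ]
 [   0.      0.      0.      1.  ]]
```

View pics/w4.png

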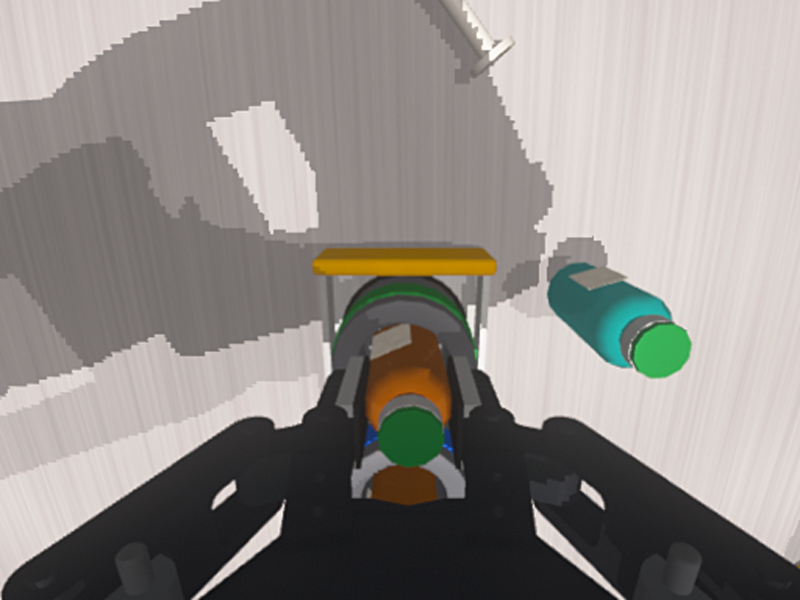

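Run:
```python
import numpy as np,cv2
z=np.load("s4.npz"); i=z["p"][150:290,270:450,::-1]; cv2.imwrite("pics/s4c.png",cv2.resize(i,(720,560),interpolation=cv2.INTER_CUBIC))
```

```text
(no output)
```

View pics/s4c.png

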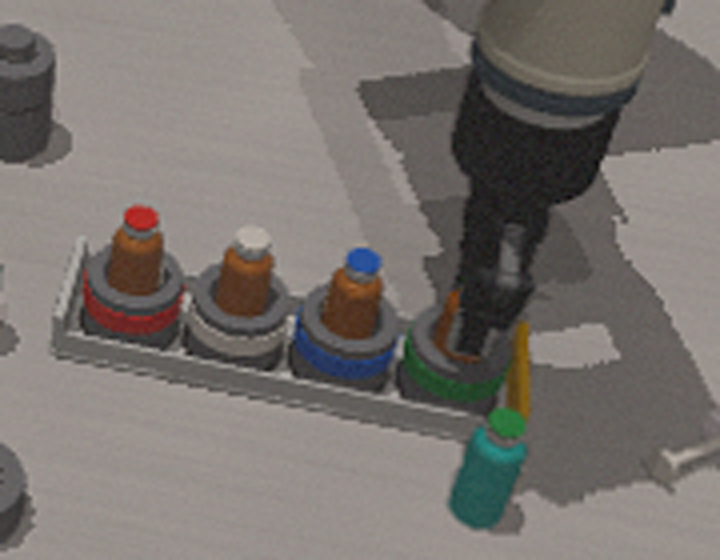

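The wrist view shows the green vial held between the pads (cap at (411,436), 800 px picture). In the scene crop the other three stand untouched. The upward force fits the pads rubbing the vial down as they swing shut. I lift and check the tilt.

{"fn": "play_rows", "kwargs": {
  "rows": [
    [200,[0,0,-1],[0,0,0]],
    [200,[0,0,-2.5],[0,0,0]],
    [200,[0,0,-5],[0,0,0]],
    [200,[0,0,-8],[0,0,0]],
    [200,[0,0,-11],[0,0,0]],
    [200,[0,0,-13],[0,0,0]],
    [200,[0,0,-13],[0,0,0]],
    [200,[0,0,-13],[0,0,0]]
  ]
}}

```text
clock: 5.93
eef_pos: [546.1, 296.4, 184.9]
tcp_rot: [3.138, -0.002, 1.554]
contact_force: [0.3, -0.6, -1.2]
opening: 0.336
```

```bash
cat > held.py <<'E'
import sys
from snap import *
s,c,p,d=snap("wrist",sys.argv[1]); P=cloud(c,d); e=s["eef_pos"]
g=d>0
a=s["tcp_rot"][2]; tx=np.array([np.cos(a),np.sin(a)]); ty=np.array([np.sin(a),-np.cos(a)])
rel=P[...,:2]-e[:2]; X=rel@tx; Y=rel@ty; Z=P[...,2]-e[2]
m=g&(abs(X)<22)&(abs(Y)<18)&(Z<60)&(Z>-60)
# cap
near=m&(abs(Y)<12.5)
zs=Z[near]; h,b=np.histogram(zs,np.arange(-60,60,1)); i=[j for j in range(len(h)) if h[j]>25]; print("cap top candidates",[(b[j],h[j]) for j in i][-8:])
zt=b[max(i)]
t=near&(abs(Z-zt-.5)<1.8); q=np.stack([X[t],Y[t]],-1).astype(np.float32); print("cap rel x,y (tool)",cv2.minEnclosingCircle(q),"n",t.sum())
# plane normal of cap
A=np.c_[X[t],Y[t],np.ones(t.sum())]; print("cap slope",np.linalg.lstsq(A,Z[t],rcond=None)[0])
# body points: silhouettes by z
for lo in range(-38,18,8):
    t=m&(Z>lo)&(Z<lo+8)&(abs(Y)<14.5)
    if t.sum()>10: print(lo+4,t.sum(),"Xmax",np.percentile(X[t],98),"Ymid",(Y[t].min()+Y[t].max())/2)
E
python3 held.py w5
```

```text
5.9333 [546.11 296.38 184.91] [ 3.14 -0.    1.55] [ 0.32 -0.56 -1.21] 0.3358148550126421
cap top candidates [(np.int64(32), np.int64(43)), (np.int64(33), np.int64(41)), (np.int64(34), np.int64(64)), (np.int64(35), np.int64(50)), (np.int64(36), np.int64(90)), (np.int64(37), np.int64(596)), (np.int64(38), np.int64(550)), (np.int64(39), np.int64(59))]
cap rel x,y (tool) ((-0.3805871605873108, 0.705583930015564), 10.132575035095215) n 849
cap slope [ 0.   -0.02 38.3 ]
-34 93 Xmax 14.773643077086358 Ymid -0.5046805376091221
-26 144 Xmax 14.804106399323835 Ymid -0.27226789984469413
-18 136 Xmax 16.576150564153583 Ymid -0.2057597050596005
-10 202 Xmax 16.75733541728485 Ymid -0.09394601257291679
-2 243 Xmax 16.499658257910525 Ymid -0.026845505465947994
6 349 Xmax 16.231865117277525 Ymid 0.06616923196356694
14 383 Xmax 14.706926441947418 Ymid -0.010169314396129003
```

View pics/w5.png

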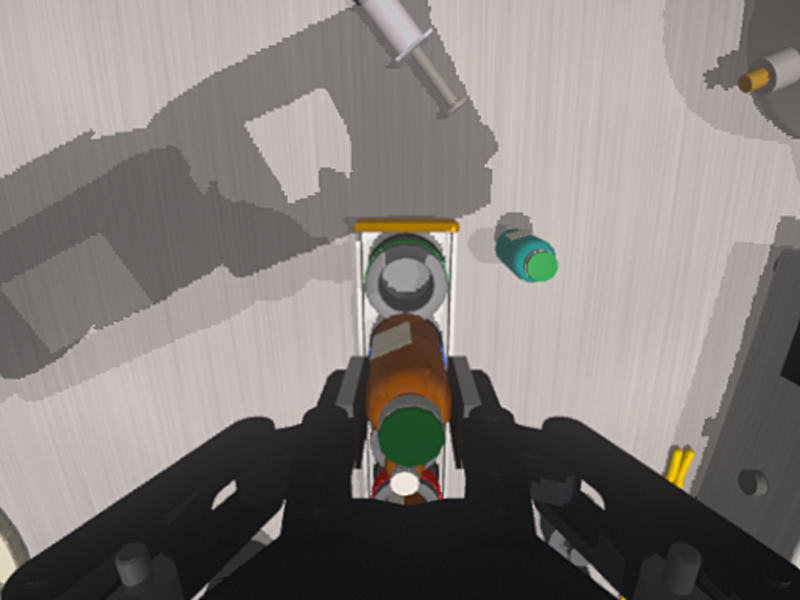

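The green vial is held upright: cap at (411,436), slope under 0.02 rad, underside 36.7 mm below the TCP. Its pot at (406,280) is empty.

```bash
python3 m.py 464.1 -149.6 185 1.935
```

```text
5.9833 [545.25 295.89 183.24] [ 3.14 -0.    1.55] [ 0.48 -0.75 -0.16] 0.33461476504679405
shift cm [-44.68  -7.36  -0.21] turn [ 0.   -0.   -0.38]
```

{"fn": "play_rows", "kwargs": {
  "rows": [
    [200,[-2,-0.3,-0.2],[0,0,-0.02]],
    [200,[-5,-0.8,-0.2],[0,0,-0.04]],
    [200,[-9,-1.5,-0.2],[0,0,-0.08]],
    [200,[-13,-2.1,-0.2],[0,0,-0.11]],
    [200,[-17,-2.8,-0.2],[0,0,-0.15]],
    [200,[-21,-3.5,-0.2],[0,0,-0.18]],
    [200,[-25,-4.1,-0.2],[0,0,-0.21]],
    [200,[-29,-4.8,-0.2],[0,0,-0.25]],
    [200,[-33,-5.4,-0.2],[0,0,-0.28]],
    [200,[-37,-6.1,-0.2],[0,0,-0.32]],
    [200,[-41,-6.7,-0.2],[0,0,-0.35]],
    [200,[-43.5,-7.2,-0.2],[0,0,-0.37]]
  ]
}}

```text
clock: 6.98
eef_pos: [464.1, -140.6, 183.3]
tcp_rot: [-3.14, -0.001, 1.925]
contact_force: [0.4, 0.8, -1.0]
opening: 0.34
```

{"fn": "play_rows", "kwargs": {
  "rows": [
    [200,[-1.2,-0.2,0],[0,0,-0.01]],
    [200,[-1.2,-0.2,0],[0,0,-0.01]],
    [200,[-1.2,-0.2,0],[0,0,-0.01]],
    [200,[-1.2,-0.2,0],[0,0,-0.01]]
  ]
}}

```text
clock: 7.32
eef_pos: [467.5, -149.0, 183.5]
tcp_rot: [-3.14, -0.001, 1.933]
contact_force: [-0.6, 0.6, 0.3]
opening: 0.336
```

```bash
python3 held.py w6;  python3 m.py 464.1 -149.6 47.5 1.935
```

```text
7.3167 [ 467.51 -149.01  183.53] [-3.14 -0.    1.93] [-0.64  0.59  0.3 ] 0.3359412490093295
cap top candidates [(np.int64(32), np.int64(44)), (np.int64(33), np.int64(47)), (np.int64(34), np.int64(66)), (np.int64(35), np.int64(45)), (np.int64(36), np.int64(79)), (np.int64(37), np.int64(602)), (np.int64(38), np.int64(570)), (np.int64(39), np.int64(45))]
cap rel x,y (tool) ((0.06404801458120346, 0.5651120543479919), 10.172563552856445) n 878
cap slope [ 0.   -0.02 38.27]
-34 95 Xmax 14.61352469665635 Ymid -0.7158719426649895
-26 143 Xmax 14.7518170753286 Ymid -0.42799207213121715
-18 133 Xmax 16.492252785323174 Ymid -0.3186024427780243
-10 200 Xmax 16.629017640059924 Ymid -0.09368447835351112
-2 255 Xmax 16.5742945953311 Ymid 0.021883682589278308
6 339 Xmax 16.119982066449587 Ymid -0.03774371538779775
14 382 Xmax 14.614222974328623 Ymid 0.008677057552114675
7.3667 [ 467.71 -148.77  183.72] [-3.14 -0.    1.93] [-0.06  1.49 -1.  ] 0.3298563167045769
shift cm [ 0.04 -0.35 13.62] turn [-0. -0. -0.]
```

{"fn": "play_rows", "kwargs": {
  "rows": [
    [200,[0.05,-0.35,3],[0,0,0]],
    [200,[0.05,-0.35,6],[0,0,0]],
    [200,[0.05,-0.35,8],[0,0,0]],
    [200,[0.05,-0.35,9],[0,0,0]],
    [200,[0.05,-0.35,9],[0,0,0]],
    [200,[0.05,-0.35,9],[0,0,0]]
  ]
}}

```text
clock: 7.87
eef_pos: [464.8, -149.9, 94.4]
tcp_rot: [-3.141, -0.001, 1.935]
contact_force: [-0.2, 0.3, -0.1]
opening: 0.332
```

```bash
python3 m.py 464.1 -149.6 47.5 1.935
```

```text
7.8667 [ 464.83 -149.94   94.41] [-3.14 -0.    1.93] [-0.16  0.3  -0.12] 0.3320042223044075
shift cm [ 0.06 -0.05  4.69] turn [-0. -0. -0.]
```

{"fn": "play_rows", "kwargs": {
  "rows": [
    [200,[0.05,-0.05,2],[0,0,0]],
    [200,[0.05,-0.05,3.5],[0,0,0]],
    [200,[0.05,-0.05,4.3],[0,0,0]],
    [200,[0.05,-0.05,4.7],[0,0,0]],
    [200,[0.05,-0.05,4.7],[0,0,0]],
    [200,[0.05,-0.05,4.7],[0,0,0]],
    [200,[0.05,-0.05,4.7],[0,0,0]]
  ]
}}

```text
clock: 8.45
eef_pos: [464.7, -150.4, 48.2]
tcp_rot: [3.141, 0.001, 1.934]
contact_force: [0.5, 0.5, -1.4]
opening: 0.334
```

{"fn": "play_rows", "kwargs": {
  "rows": [
    [200,[0,0,0.1],[0,0,0]],
    [200,[0,0,0.12],[0,0,0]],
    [160,[0,0,0.12],[0,0,0]],
    [150,[0,0,0.12],[0,0,0]],
    [130,[0,0,0.12],[0,0,0]],
    [100,[0,0,0.12],[0,0,0]],
    [80,[0,0,0.12],[0,0,0]],
    [80,[0,0,0.12],[0,0,0]],
    [80,[0,0,-2],[0,0,0]],
    [80,[0,0,-6],[0,0,0]],
    [80,[0,0,-10],[0,0,0]],
    [80,[0,0,-10],[0,0,0]]
  ]
}}

```text
clock: 9.45
eef_pos: [467.8, -151.5, 153.6]
tcp_rot: [3.134, 0.006, 1.934]
contact_force: [2.5, -0.8, 0.3]
opening: 0.689
```

```bash
python3 snap.py wrist w7; python3 m.py 543.1 231.6 185 1.55
```

```text
9.45 [ 467.76 -151.48  153.63] [3.13 0.01 1.93] [ 2.48 -0.76  0.25] 0.6888606681899829
[[  0.93   0.34   0.11 440.63]
 [  0.36  -0.89  -0.27 -82.37]
 [  0.01   0.29  -0.96 295.8 ]
 [  0.     0.     0.     1.  ]]
9.5 [ 466.66 -151.12  151.  ] [3.14 0.   1.93] [-0.02 -0.9  -0.65] 0.6850324107662553
shift cm [33.05 20.75 -3.43] turn [0.01 0.   0.38]
```

View pics/w7.png

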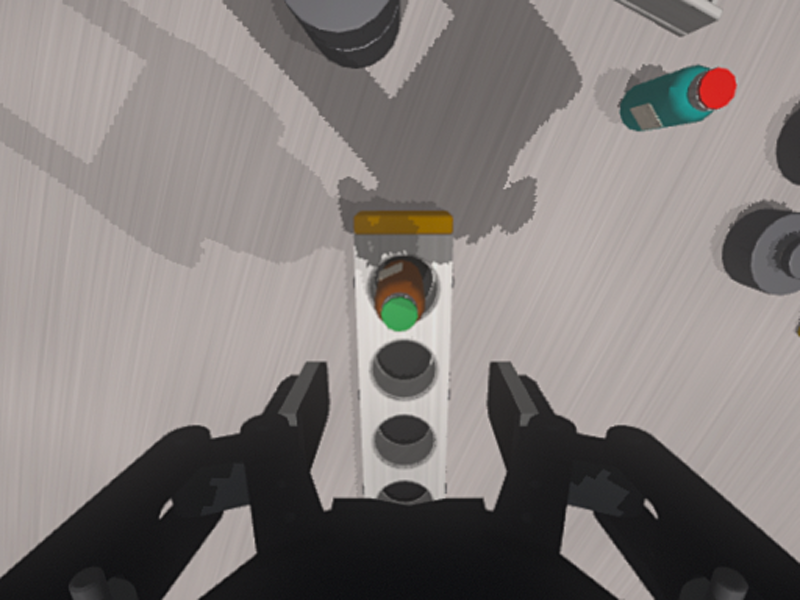

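The green-capped amber vial stands in the well nearest the yellow end (cap at (400,313), yellow end (404,222)). Next: blue.

{"fn": "play_rows", "kwargs": {
  "rows": [
    [80,[2,1.2,-3.4],[0,0,0.02]],
    [80,[5.5,3.3,-3.4],[0,0,0.06]],
    [80,[9,5.5,-3.4],[0,0,0.1]],
    [80,[12.5,7.7,-3.4],[0,0,0.14]],
    [80,[16,10,-3.4],[0,0,0.18]],
    [80,[19.5,12.2,-3.4],[0,0,0.22]],
    [80,[23,14.4,-3.4],[0,0,0.26]],
    [80,[26.5,16.6,-3.4],[0,0,0.3]],
    [80,[30,18.8,-3.4],[0,0,0.34]],
    [80,[32,20.1,-3.4],[0,0,0.37]],
    [80,[33,20.8,-3.4],[0,0,0.385]],
    [80,[33,20.8,-3.4],[0,0,0.385]]
  ]
}}

```text
clock: 10.5
eef_pos: [541.1, 234.7, 179.9]
tcp_rot: [-3.14, -0.0, 1.551]
contact_force: [0.2, -0.5, 1.0]
opening: 0.688
```

{"fn": "play_rows", "kwargs": {
  "rows": [
    [80,[0,0,0],[0,0,0]],
    [80,[0,0,3],[0,0,0]],
    [80,[0,0,5],[0,0,0]],
    [80,[0,0,5],[0,0,0]],
    [80,[0,0,5],[0,0,0]]
  ]
}}

```text
clock: 10.92
eef_pos: [540.2, 230.6, 130.3]
tcp_rot: [-3.139, 0.001, 1.548]
contact_force: [-0.3, 0.2, 0.5]
opening: 0.684
```

```bash
python3 m.py 543.1 231.6 52 1.55
python3 - <<'E'
from h import *
z=np.load("w7.npz"); c={k:z[k] for k in ["vfov","cx","cy","k1","cam_to_world"]}; P=cloud(c,z["d"])
m=(z["d"]>0)&(np.hypot(P[...,0]-466,P[...,1]+151)<16)&(P[...,2]>75); q=P[m]; print(np.percentile(q[:,2],[50,90,99])); t=q[q[:,2]>82]; print(t.mean(0))
E
```

```text
10.9167 [540.21 230.6  130.3 ] [-3.14  0.    1.55] [-0.31  0.23  0.5 ] 0.6837737011150304
shift cm [0.12 0.31 7.83] turn [-0.  0. -0.]
[238.28 246.94 249.14]
[ 462.89 -142.09  226.84]
```

{"fn": "play_rows", "kwargs": {
  "rows": [
    [110,[0.1,0.3,2],[0,0,0]],
    [110,[0.1,0.3,4],[0,0,0]],
    [110,[0.1,0.3,6],[0,0,0]],
    [110,[0.1,0.3,7.8],[0,0,0]],
    [110,[0.1,0.3,7.8],[0,0,0]],
    [110,[0.1,0.3,7.8],[0,0,0]],
    [110,[0.1,0.3,7.8],[0,0,0]]
  ]
}}

```text
clock: 11.5
eef_pos: [545.4, 233.2, 55.0]
tcp_rot: [3.14, -0.001, 1.549]
contact_force: [0.0, 0.7, 0.0]
opening: 0.57
```

```bash
python3 m.py 543.1 231.6 52 1.55
```

```text
11.5 [545.4  233.17  55.01] [ 3.14 -0.    1.55] [0.02 0.74 0.02] 0.5701460743769053
shift cm [-0.16 -0.23  0.3 ] turn [ 0. -0. -0.]
```

{"fn": "play_rows", "kwargs": {
  "rows": [
    [110,[-0.15,-0.2,0.25],[0,0,0]],
    [110,[-0.15,-0.2,0.25],[0,0,0]],
    [110,[-0.15,-0.2,0.25],[0,0,0]]
  ]
}}

```text
clock: 11.75
eef_pos: [542.5, 231.6, 51.6]
tcp_rot: [3.141, -0.0, 1.549]
contact_force: [0.1, -0.5, 0.8]
opening: 0.571
```

{"fn": "play_rows", "kwargs": {
  "rows": [
    [200,[0,0,0],[0,0,0]],
    [200,[0,0,0],[0,0,0]],
    [200,[0,0,0],[0,0,0]],
    [200,[0,0,0],[0,0,0]],
    [200,[0,0,0],[0,0,0]]
  ]
}}

```text
clock: 12.17
eef_pos: [542.6, 231.7, 51.3]
tcp_rot: [3.141, -0.0, 1.549]
contact_force: [-0.1, -1.3, 5.5]
opening: 0.336
```

Gripped. Lifting and carrying the vial to above well 2.

{"fn": "play_rows", "kwargs": {
  "rows": [
    [200,[0,0,0],[0,0,0]],
    [200,[0,0,-1],[0,0,0]],
    [200,[0,0,-2.5],[0,0,0]],
    [200,[0,0,-5],[0,0,0]],
    [200,[0,0,-8],[0,0,0]],
    [200,[0,0,-11],[0,0,0]],
    [200,[0,0,-13],[0,0,0]],
    [200,[0,0,-13],[0,0,0]],
    [200,[0,0,-13],[0,0,0]],
    [200,[0,0,-13],[0,0,0]]
  ]
}}

```text
clock: 13.0
eef_pos: [541.7, 231.3, 180.2]
tcp_rot: [-3.141, 0.0, 1.549]
contact_force: [0.1, -0.1, -1.4]
opening: 0.339
```

```bash
python3 held.py w8;  python3 m.py 484.8 -203.8 182 1.935
```

```text
13.0 [541.65 231.33 180.2 ] [-3.14  0.    1.55] [ 0.11 -0.15 -1.4 ] 0.33871891829184975
cap top candidates [(np.int64(35), np.int64(48)), (np.int64(36), np.int64(46)), (np.int64(37), np.int64(50)), (np.int64(38), np.int64(77)), (np.int64(39), np.int64(46)), (np.int64(40), np.int64(162)), (np.int64(41), np.int64(748)), (np.int64(42), np.int64(402))]
cap rel x,y (tool) ((0.6190097332000732, 0.21576213836669922), 10.23482608795166) n 1254
cap slope [-0.    0.02 41.78]
-34 29 Xmax 15.323791597978698 Ymid -1.1288427249709914
-26 153 Xmax 15.452072264150521 Ymid 0.4907721290802822
-18 179 Xmax 15.447912831356165 Ymid 0.3518009113493763
-10 199 Xmax 15.389002429510242 Ymid 0.24407335518992213
-2 229 Xmax 15.331532048713164 Ymid 0.260694545750507
6 301 Xmax 15.394960841371015 Ymid 0.013077248467255664
14 372 Xmax 15.273870049523795 Ymid 0.030123451136057078
13.05 [541.37 231.22 179.63] [-3.14  0.    1.55] [ 0.85  0.5  -2.03] 0.33148593179285374
shift cm [-43.62  -4.7   -0.19] turn [-0.    0.   -0.39]
```

View pics/w8.png

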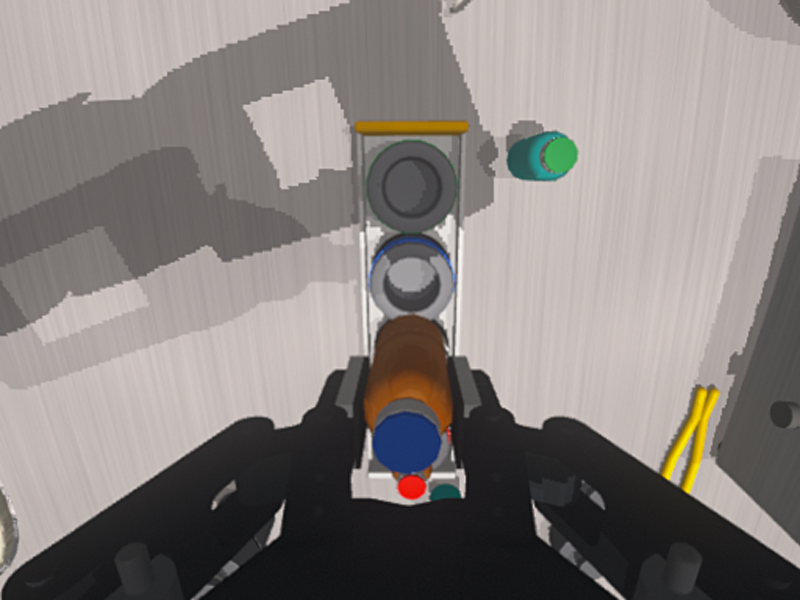

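Blue vial held upright (cap (406,440)); its underside is 33.2 mm below the TCP.

{"fn": "play_rows", "kwargs": {
  "rows": [
    [200,[-2,-0.2,-0.2],[0,0,-0.02]],
    [200,[-5,-0.5,-0.2],[0,0,-0.04]],
    [200,[-9,-1,-0.2],[0,0,-0.08]],
    [200,[-13,-1.4,-0.2],[0,0,-0.12]],
    [200,[-17,-1.8,-0.2],[0,0,-0.15]],
    [200,[-21,-2.3,-0.2],[0,0,-0.19]],
    [200,[-25,-2.7,-0.2],[0,0,-0.22]],
    [200,[-29,-3.1,-0.2],[0,0,-0.26]],
    [200,[-33,-3.6,-0.2],[0,0,-0.3]],
    [200,[-37,-4,-0.2],[0,0,-0.33]],
    [200,[-40.5,-4.4,-0.2],[0,0,-0.36]],
    [200,[-42.6,-4.6,-0.2],[0,0,-0.38]]
  ]
}}

```text
clock: 14.05
eef_pos: [485.3, -196.2, 181.4]
tcp_rot: [-3.139, -0.001, 1.929]
contact_force: [-0.1, 0.2, -0.2]
opening: 0.337
```

{"fn": "play_rows", "kwargs": {
  "rows": [
    [200,[-1,-0.1,0],[0,0,-0.005]],
    [200,[-1,-0.1,0],[0,0,-0.005]],
    [200,[-1,-0.1,0],[0,0,-0.005]],
    [200,[-1,-0.1,0],[0,0,-0.005]],
    [200,[-1,-0.1,0],[0,0,-0.005]]
  ]
}}

```text
clock: 14.47
eef_pos: [489.5, -201.6, 182.4]
tcp_rot: [-3.141, -0.001, 1.935]
contact_force: [1.3, -0.2, -0.5]
opening: 0.332
```

```bash
python3 held.py w9;  python3 m.py 484.8 -203.8 90 1.935
```

```text
14.4667 [ 489.47 -201.58  182.43] [-3.14 -0.    1.93] [ 1.27 -0.16 -0.45] 0.33241626709854816
cap top candidates [(np.int64(35), np.int64(56)), (np.int64(36), np.int64(40)), (np.int64(37), np.int64(51)), (np.int64(38), np.int64(72)), (np.int64(39), np.int64(46)), (np.int64(40), np.int64(142)), (np.int64(41), np.int64(768)), (np.int64(42), np.int64(405))]
cap rel x,y (tool) ((0.395128458738327, -0.2471906989812851), 10.18131160736084) n 1274
cap slope [ 0.    0.02 41.79]
-34 31 Xmax 15.392631323681188 Ymid -0.44985365956045964
-26 149 Xmax 15.360083227787388 Ymid 0.5715620779065818
-18 167 Xmax 15.337831102505271 Ymid 0.5291434729313051
-10 203 Xmax 15.380377726651105 Ymid 0.28543327451025746
-2 236 Xmax 15.297975594533744 Ymid 0.2067994742614152
6 293 Xmax 15.30039962510977 Ymid 0.0025002895956056648
14 377 Xmax 15.156506932043218 Ymid 0.004901181125713805
14.5167 [ 489.55 -201.69  182.56] [-3.14 -0.    1.94] [ 0.25  0.92 -1.49] 0.33573528860830204
shift cm [-0.03 -0.52  9.26] turn [-0. -0.  0.]
```

View pics/w9.png

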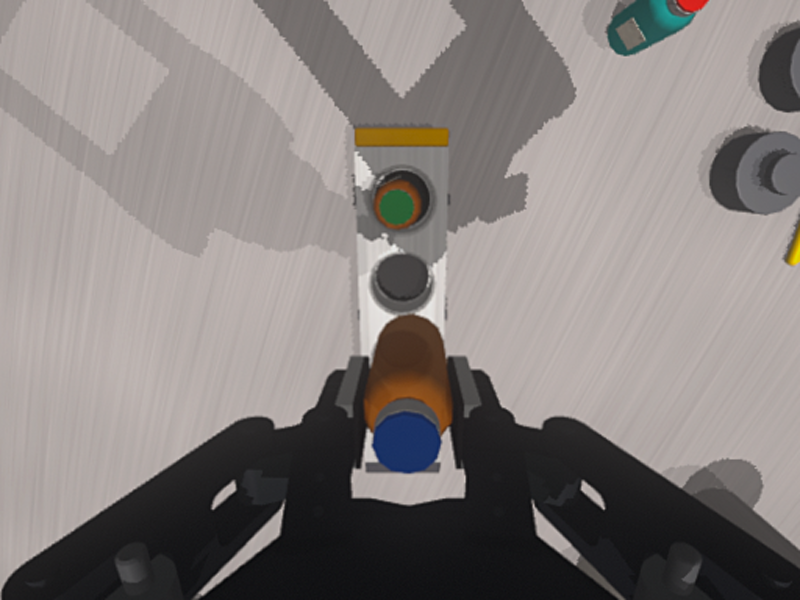

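{"fn": "play_rows", "kwargs": {
  "rows": [
    [200,[0,-0.5,3],[0,0,0]],
    [200,[0,-0.5,6],[0,0,0]],
    [200,[0,-0.5,8.5],[0,0,0]],
    [200,[0,-0.5,9.3],[0,0,0]],
    [200,[0,-0.5,9.3],[0,0,0]],
    [200,[0,-0.5,9.3],[0,0,0]],
    [200,[0,-0.5,9.3],[0,0,0]]
  ]
}}

```text
clock: 15.1
eef_pos: [486.0, -205.0, 91.2]
tcp_rot: [3.14, 0.001, 1.934]
contact_force: [-0.3, 0.4, -0.1]
opening: 0.333
```

```bash
python3 m.py 484.8 -203.8 44 1.935
```

```text
15.1 [ 485.98 -204.95   91.21] [3.14 0.   1.93] [-0.33  0.36 -0.07] 0.33338605659401704
shift cm [ 0.16 -0.08  4.72] turn [ 0.  0. -0.]
```

{"fn": "play_rows", "kwargs": {
  "rows": [
    [200,[0.1,-0.1,2],[0,0,0]],
    [200,[0.1,-0.1,3.5],[0,0,0]],
    [200,[0.1,-0.1,4.3],[0,0,0]],
    [200,[0.1,-0.1,4.7],[0,0,0]],
    [200,[0.1,-0.1,4.7],[0,0,0]],
    [200,[0.1,-0.1,4.7],[0,0,0]],
    [200,[0.1,-0.1,4.7],[0,0,0]]
  ]
}}

```text
clock: 15.68
eef_pos: [484.1, -204.4, 43.6]
tcp_rot: [3.141, 0.001, 1.934]
contact_force: [0.1, -0.3, -1.4]
opening: 0.336
```

{"fn": "play_rows", "kwargs": {
  "rows": [
    [170,[0,0,0.02],[0,0,0]],
    [155,[0,0,0.02],[0,0,0]],
    [140,[0,0,0.02],[0,0,0]],
    [120,[0,0,0.02],[0,0,0]],
    [100,[0,0,0.02],[0,0,0]],
    [80,[0,0,0.02],[0,0,0]],
    [80,[0,0,-1],[0,0,0]],
    [80,[0,0,-4],[0,0,0]],
    [80,[0,0,-8],[0,0,0]],
    [80,[0,0,-12],[0,0,0]],
    [80,[0,0,-14],[0,0,0]],
    [80,[0,0,-14],[0,0,0]]
  ]
}}

```text
clock: 16.68
eef_pos: [486.3, -205.4, 188.6]
tcp_rot: [3.135, 0.006, 1.934]
contact_force: [1.6, -0.1, -0.2]
opening: 0.687
```

```bash
python3 snap.py wrist w10; python3 m.py 541.5 169.7 185 1.55
python3 - <<'E'
from h import *
for n in ["w7","w9","w10"]:
  z=np.load(n+".npz"); c={k:z[k] for k in ["vfov","cx","cy","k1","cam_to_world"]}; P=cloud(c,z["d"])
  for w in [(464,-150),(485,-204)]:
    m=(z["d"]>0)&(np.hypot(P[...,0]-w[0],P[...,1]-w[1])<18)&(P[...,2]>80)&(P[...,2]<92); q=P[m]
    if len(q): print(n,len(q),np.median(q[:,2]),q.mean(0))
E
```

```text
16.6833 [ 486.31 -205.38  188.61] [3.14 0.01 1.93] [ 1.55 -0.14 -0.24] 0.68681867252517
[[   0.93    0.34    0.11  459.28]
 [   0.36   -0.89   -0.27 -136.22]
 [   0.01    0.29   -0.96  330.76]
 [   0.      0.      0.      1.  ]]
16.7333 [ 485.11 -204.88  186.05] [3.14 0.   1.93] [-0.12 -0.21  0.19] 0.6864160077789211
shift cm [33.02 18.57  0.05] turn [0.   0.   0.38]
w7 446 84.74631334344974 [ 462.78 -150.47   84.55]
w9 407 85.03828254871777 [ 463.2  -151.76   84.99]
w10 392 85.05097094117178 [ 463.2  -151.72   84.99]
w10 338 84.68050863625369 [ 483.43 -202.95   84.53]
```

View pics/w10.png

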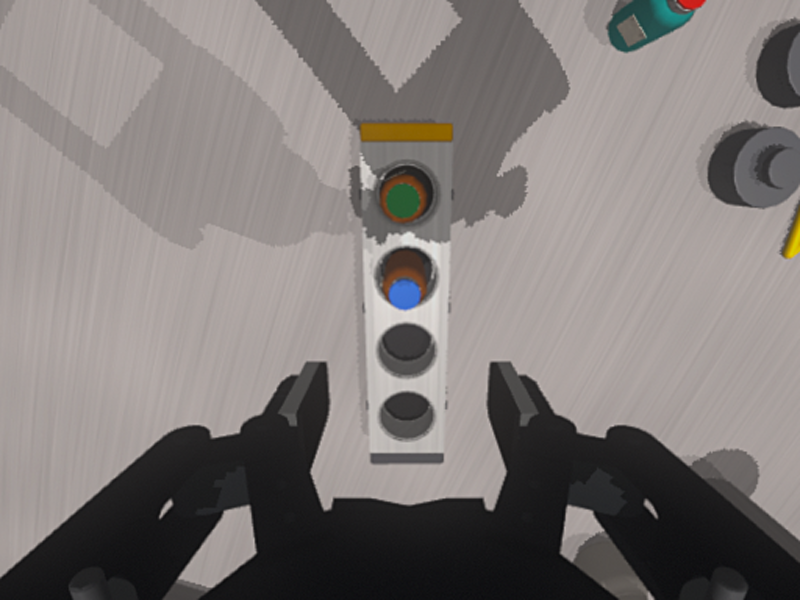

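Green (404,200) and blue (405,293) stand in wells 1 and 2. Both cap tops are at z = 85, so both vials are on the well floors. Next: white.

{"fn": "play_rows", "kwargs": {
  "rows": [
    [100,[2,1.1,0],[0,0,0.02]],
    [100,[5.5,3.1,0],[0,0,0.06]],
    [100,[9,5.1,0],[0,0,0.1]],
    [100,[12.5,7,0],[0,0,0.14]],
    [100,[16,9,0],[0,0,0.18]],
    [100,[19.5,11,0],[0,0,0.22]],
    [100,[23,12.9,0],[0,0,0.26]],
    [100,[26.5,14.9,0],[0,0,0.3]],
    [100,[30,16.9,0],[0,0,0.34]],
    [100,[32,18,0],[0,0,0.37]],
    [100,[33,18.6,0],[0,0,0.385]],
    [100,[33,18.6,0],[0,0,0.385]]
  ]
}}

```text
clock: 17.73
eef_pos: [539.7, 172.7, 181.5]
tcp_rot: [-3.14, 0.0, 1.551]
contact_force: [-0.4, -1.0, 0.2]
opening: 0.607
```

{"fn": "play_rows", "kwargs": {
  "rows": [
    [100,[0,0,0],[0,0,0]],
    [100,[0,0,3],[0,0,0]],
    [100,[0,0,5.5],[0,0,0]],
    [100,[0,0,6],[0,0,0]],
    [100,[0,0,6],[0,0,0]],
    [100,[0,0,6],[0,0,0]],
    [100,[0,0,6],[0,0,0]]
  ]
}}

```text
clock: 18.32
eef_pos: [541.1, 170.1, 124.1]
tcp_rot: [3.14, -0.0, 1.548]
contact_force: [1.1, 0.5, -0.1]
opening: 0.611
```

```bash
python3 m.py 541.5 169.7 52 1.55
```

```text
18.3167 [541.09 170.06 124.11] [ 3.14 -0.    1.55] [ 1.06  0.48 -0.06] 0.6114079494559751
shift cm [-0.04  0.03  7.21] turn [ 0. -0. -0.]
```

{"fn": "play_rows", "kwargs": {
  "rows": [
    [110,[0,0,2],[0,0,0]],
    [110,[0,0,4],[0,0,0]],
    [110,[0,0,6],[0,0,0]],
    [110,[0,0,7],[0,0,0]],
    [110,[0,0,7.2],[0,0,0]],
    [110,[0,0,7.2],[0,0,0]],
    [110,[0,0,7.2],[0,0,0]],
    [110,[0,0,7.2],[0,0,0]],
    [110,[0,0,7.2],[0,0,0]]
  ]
}}

```text
clock: 19.07
eef_pos: [541.0, 170.6, 51.9]
tcp_rot: [3.14, -0.001, 1.549]
contact_force: [0.0, -0.1, -0.8]
opening: 0.571
```

{"fn": "play_rows", "kwargs": {
  "rows": [
    [200,[0,0,0],[0,0,0]],
    [200,[0,0,0],[0,0,0]],
    [200,[0,0,0],[0,0,0]],
    [200,[0,0,0],[0,0,0]],
    [200,[0,0,0],[0,0,0]],
    [200,[0,0,0],[0,0,0]]
  ]
}}

```text
clock: 19.57
eef_pos: [540.7, 170.5, 51.5]
tcp_rot: [3.141, -0.0, 1.549]
contact_force: [-0.6, 0.0, 6.5]
opening: 0.337
```

{"fn": "play_rows", "kwargs": {
  "rows": [
    [200,[0,0,-1],[0,0,0]],
    [200,[0,0,-2.5],[0,0,0]],
    [200,[0,0,-5],[0,0,0]],
    [200,[0,0,-8],[0,0,0]],
    [200,[0,0,-11],[0,0,0]],
    [200,[0,0,-13],[0,0,0]],
    [200,[0,0,-13],[0,0,0]],
    [200,[0,0,-13],[0,0,0]],
    [200,[0,0,-13],[0,0,0]]
  ]
}}

```text
clock: 20.32
eef_pos: [539.5, 170.1, 180.2]
tcp_rot: [-3.141, 0.0, 1.549]
contact_force: [-0.5, 1.0, -1.9]
opening: 0.335
```

```bash
python3 held.py w11;  python3 m.py 505.4 -258 182 1.935
```

```text
20.3167 [539.53 170.12 180.24] [-3.14  0.    1.55] [-0.46  0.97 -1.87] 0.33500683475623083
cap top candidates [(np.int64(35), np.int64(50)), (np.int64(36), np.int64(47)), (np.int64(37), np.int64(62)), (np.int64(38), np.int64(60)), (np.int64(39), np.int64(53)), (np.int64(40), np.int64(240)), (np.int64(41), np.int64(802)), (np.int64(42), np.int64(245))]
cap rel x,y (tool) ((-1.3071179389953613, -0.12395334988832474), 10.166934967041016) n 1189
cap slope [-0.    0.01 41.61]
-34 39 Xmax 13.453317896588624 Ymid 0.9465859812097284
-26 148 Xmax 13.4706782726338 Ymid 0.7650504010719352
-18 166 Xmax 13.445801618990545 Ymid 0.7705956684540665
-10 205 Xmax 13.482681806944866 Ymid -0.16305739437853006
-2 249 Xmax 13.382068755868207 Ymid -0.06019372251342059
6 323 Xmax 13.41878723284766 Ymid 0.007823185736865135
14 388 Xmax 13.4522187223328 Ymid 0.012976443183895903
20.3667 [539.27 170.05 179.68] [-3.14  0.    1.55] [-0.6   0.26 -1.3 ] 0.34047018759518444
shift cm [-42.87  -2.45  -0.2 ] turn [-0.    0.   -0.39]
```

View pics/w11.png

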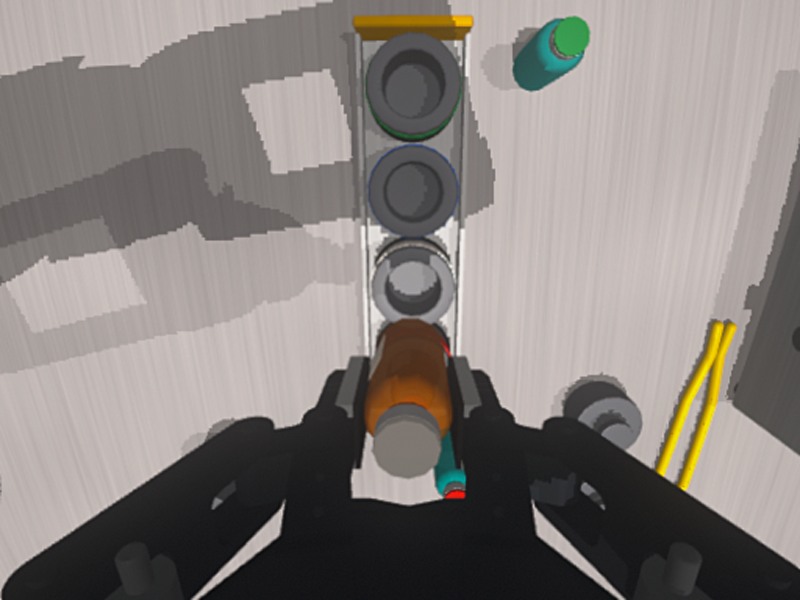

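White vial held upright (cap (405,440)); its underside is 33.4 mm below the TCP.

{"fn": "play_rows", "kwargs": {
  "rows": [
    [200,[-2,-0.1,-0.2],[0,0,-0.02]],
    [200,[-5,-0.3,-0.2],[0,0,-0.04]],
    [200,[-9,-0.6,-0.2],[0,0,-0.08]],
    [200,[-13,-0.8,-0.2],[0,0,-0.12]],
    [200,[-17,-1.1,-0.2],[0,0,-0.15]],
    [200,[-21,-1.3,-0.2],[0,0,-0.19]],
    [200,[-25,-1.6,-0.2],[0,0,-0.23]],
    [200,[-29,-1.9,-0.2],[0,0,-0.26]],
    [200,[-33,-2.1,-0.2],[0,0,-0.3]],
    [200,[-37,-2.4,-0.2],[0,0,-0.34]],
    [200,[-40,-2.6,-0.2],[0,0,-0.36]],
    [200,[-41.9,-2.7,-0.2],[0,0,-0.38]]
  ]
}}

```text
clock: 21.37
eef_pos: [502.6, -250.7, 181.2]
tcp_rot: [-3.14, -0.001, 1.928]
contact_force: [0.1, -0.7, 0.3]
opening: 0.338
```

{"fn": "play_rows", "kwargs": {
  "rows": [
    [200,[-0.9,-0.4,0],[0,0,-0.005]],
    [200,[-0.9,-0.4,0],[0,0,-0.005]],
    [200,[-0.9,-0.4,0],[0,0,-0.005]],
    [200,[-0.9,-0.4,3],[0,0,-0.005]],
    [200,[-0.9,-0.4,6],[0,0,-0.005]],
    [200,[-0.9,-0.4,8],[0,0,-0.005]],
    [200,[-0.9,-0.4,8],[0,0,-0.005]],
    [200,[-0.9,-0.4,8],[0,0,-0.005]],
    [200,[-0.9,-0.4,8],[0,0,-0.005]]
  ]
}}

```text
clock: 22.12
eef_pos: [504.3, -257.1, 103.8]
tcp_rot: [3.141, 0.001, 1.935]
contact_force: [1.3, -0.3, -0.5]
opening: 0.336
```

```bash
python3 m.py 505.4 -257 44.2 1.935
```

```text
22.1167 [ 504.26 -257.14  103.81] [3.14 0.   1.93] [ 1.33 -0.28 -0.52] 0.33629071265681776
shift cm [-0.02  0.11  5.96] turn [ 0.  0. -0.]
```

{"fn": "play_rows", "kwargs": {
  "rows": [
    [200,[0,0.1,2],[0,0,0]],
    [200,[0,0.1,4],[0,0,0]],
    [200,[0,0.1,5.3],[0,0,0]],
    [200,[0,0.1,5.9],[0,0,0]],
    [200,[0,0.1,5.9],[0,0,0]],
    [200,[0,0.1,5.9],[0,0,0]],
    [200,[0,0.1,5.9],[0,0,0]],
    [200,[0,0.1,5.9],[0,0,0]]
  ]
}}

```text
clock: 22.78
eef_pos: [505.0, -257.8, 44.9]
tcp_rot: [3.14, 0.001, 1.934]
contact_force: [0.2, -0.4, -1.0]
opening: 0.343
```

{"fn": "play_rows", "kwargs": {
  "rows": [
    [200,[0,0,0.12],[0,0,0]],
    [200,[0,0,0.12],[0,0,0]],
    [160,[0,0,0.12],[0,0,0]],
    [145,[0,0,0.12],[0,0,0]],
    [120,[0,0,0.12],[0,0,0]],
    [100,[0,0,0.12],[0,0,0]],
    [80,[0,0,0.12],[0,0,0]],
    [80,[0,0,-1],[0,0,0]],
    [80,[0,0,-4],[0,0,0]],
    [80,[0,0,-8],[0,0,0]],
    [80,[0,0,-12],[0,0,0]],
    [80,[0,0,-14],[0,0,0]]
  ]
}}

```text
clock: 23.78
eef_pos: [505.9, -258.2, 189.2]
tcp_rot: [3.138, 0.004, 1.934]
contact_force: [1.2, -0.8, -0.5]
opening: 0.684
```

```bash
python3 snap.py wrist w12; python3 m.py 540.4 104.6 185 1.55
python3 - <<'E'
from h import *
for n in ["w12"]:
  z=np.load(n+".npz"); c={k:z[k] for k in ["vfov","cx","cy","k1","cam_to_world"]}; P=cloud(c,z["d"])
  for w in [(464,-150),(485,-204),(505,-258)]:
    m=(z["d"]>0)&(np.hypot(P[...,0]-w[0],P[...,1]-w[1])<18)&(P[...,2]>80)&(P[...,2]<92); q=P[m]
    if len(q): print(n,len(q),np.median(q[:,2]),q.mean(0))
E
```

```text
23.7833 [ 505.9  -258.25  189.18] [3.14 0.   1.93] [ 1.21 -0.78 -0.45] 0.6840278440932955
[[   0.93    0.34    0.11  479.36]
 [   0.36   -0.89   -0.27 -189.22]
 [   0.      0.29   -0.96  331.47]
 [   0.      0.      0.      1.  ]]
23.8333 [ 507.32 -258.97  191.68] [3.14 0.01 1.93] [ 1.41 -0.64  1.91] 0.6822066147340689
shift cm [32.82 16.    0.54] turn [0.01 0.01 0.38]
w12 452 84.99711065854578 [ 463.67 -152.15   84.9 ]
w12 388 85.0760660504677 [ 483.83 -204.23   85.01]
w12 333 84.73499709810383 [ 506.04 -257.91   84.64]
```

View pics/w12.png

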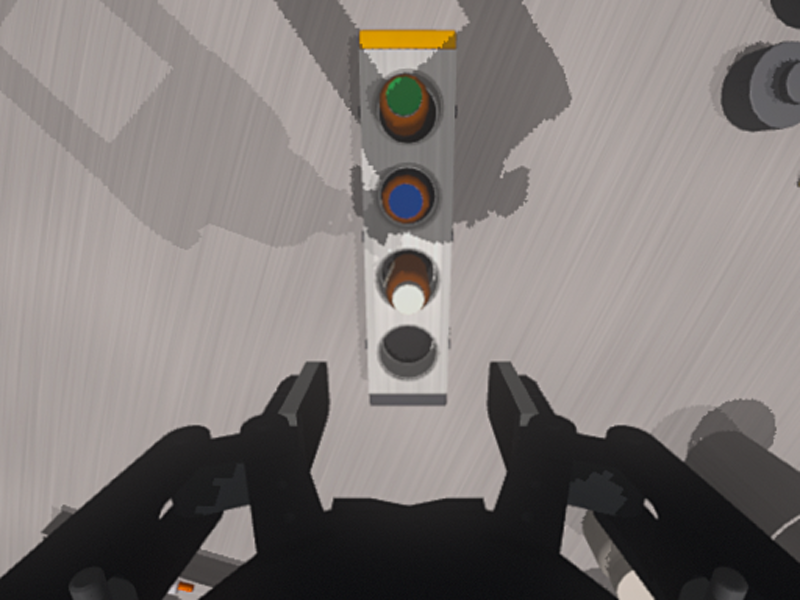

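Green (405,97), blue (406,202) and white (408,298) stand in wells 1 to 3, caps at z ≈ 85. Last: red.

{"fn": "play_rows", "kwargs": {
  "rows": [
    [100,[2,1,0.3],[0,0,0.02]],
    [100,[5.5,2.7,0.3],[0,0,0.06]],
    [100,[9,4.4,0.3],[0,0,0.1]],
    [100,[12.5,6.1,0.3],[0,0,0.14]],
    [100,[16,7.8,0.3],[0,0,0.18]],
    [100,[19.5,9.5,0.3],[0,0,0.22]],
    [100,[23,11.2,0.3],[0,0,0.26]],
    [100,[26.5,12.9,0.3],[0,0,0.3]],
    [100,[30,14.6,0.3],[0,0,0.34]],
    [100,[32,15.6,0.3],[0,0,0.37]],
    [100,[32.8,16,0.3],[0,0,0.385]],
    [100,[32.8,16,0.3],[0,0,0.385]]
  ]
}}

```text
clock: 24.83
eef_pos: [537.5, 108.2, 181.2]
tcp_rot: [3.141, -0.001, 1.551]
contact_force: [0.0, 0.0, -0.6]
opening: 0.606
```

{"fn": "play_rows", "kwargs": {
  "rows": [
    [100,[0,0,0],[0,0,0]],
    [100,[0,0,3],[0,0,0]],
    [100,[0,0,5.5],[0,0,0]],
    [100,[0,0,6],[0,0,0]],
    [100,[0,0,6],[0,0,0]],
    [100,[0,0,6],[0,0,0]],
    [100,[0,0,6],[0,0,0]]
  ]
}}

```text
clock: 25.42
eef_pos: [538.5, 105.6, 122.2]
tcp_rot: [3.14, -0.0, 1.548]
contact_force: [-0.5, 0.3, -0.2]
opening: 0.607
```

```bash
python3 m.py 540.4 104.6 52 1.55
```

```text
25.4167 [538.45 105.64 122.19] [ 3.14 -0.    1.55] [-0.53  0.26 -0.23] 0.606785078248727
shift cm [-0.1   0.18  7.02] turn [ 0. -0. -0.]
```

{"fn": "play_rows", "kwargs": {
  "rows": [
    [110,[-0.1,0.2,2],[0,0,0]],
    [110,[-0.1,0.2,4],[0,0,0]],
    [110,[-0.1,0.2,6],[0,0,0]],
    [110,[-0.1,0.2,6.8],[0,0,0]],
    [110,[-0.1,0.2,7],[0,0,0]],
    [110,[-0.1,0.2,7],[0,0,0]],
    [110,[-0.1,0.2,7],[0,0,0]],
    [110,[-0.1,0.2,7],[0,0,0]],
    [110,[-0.1,0.2,7],[0,0,0]]
  ]
}}

```text
clock: 26.17
eef_pos: [540.2, 105.1, 51.9]
tcp_rot: [3.14, -0.0, 1.549]
contact_force: [0.2, -0.4, 0.3]
opening: 0.568
```

{"fn": "play_rows", "kwargs": {
  "rows": [
    [200,[0,0,0],[0,0,0]],
    [200,[0,0,0],[0,0,0]],
    [200,[0,0,0],[0,0,0]],
    [200,[0,0,0],[0,0,0]],
    [200,[0,0,0],[0,0,0]],
    [200,[0,0,0],[0,0,0]]
  ]
}}

```text
clock: 26.67
eef_pos: [539.9, 105.1, 51.4]
tcp_rot: [3.141, -0.0, 1.549]
contact_force: [-1.1, 0.1, 6.8]
opening: 0.337
```

{"fn": "play_rows", "kwargs": {
  "rows": [
    [200,[0,0,-1],[0,0,0]],
    [200,[0,0,-2.5],[0,0,0]],
    [200,[0,0,-5],[0,0,0]],
    [200,[0,0,-8],[0,0,0]],
    [200,[0,0,-11],[0,0,0]],
    [200,[0,0,-13],[0,0,0]],
    [200,[0,0,-13],[0,0,0]],
    [200,[0,0,-13],[0,0,0]],
    [200,[0,0,-13],[0,0,0]]
  ]
}}

```text
clock: 27.42
eef_pos: [538.8, 104.9, 180.3]
tcp_rot: [-3.141, 0.0, 1.549]
contact_force: [0.3, 1.2, -0.6]
opening: 0.331
```

```bash
python3 held.py w13;  python3 m.py 526.1 -312.2 182 1.935
```

```text
27.4167 [538.76 104.85 180.27] [-3.14  0.    1.55] [ 0.31  1.22 -0.56] 0.33082996553787053
cap top candidates [(np.int64(35), np.int64(50)), (np.int64(36), np.int64(48)), (np.int64(37), np.int64(49)), (np.int64(38), np.int64(69)), (np.int64(39), np.int64(54)), (np.int64(40), np.int64(181)), (np.int64(41), np.int64(795)), (np.int64(42), np.int64(316))]
cap rel x,y (tool) ((-0.8393363952636719, -0.4521157741546631), 10.529792785644531) n 1218
cap slope [-0.01  0.01 41.7 ]
-34 34 Xmax 13.864882457117085 Ymid 1.356470812188073
-26 156 Xmax 14.046271010441906 Ymid 0.8416626150118081
-18 140 Xmax 13.801806135694118 Ymid 0.9302565188706611
-10 215 Xmax 15.743414862736472 Ymid 0.06097354807940025
-2 245 Xmax 15.759234852216391 Ymid 0.04376127132898233
6 362 Xmax 15.417836706310727 Ymid 0.025626277592251334
14 369 Xmax 13.833520412013302 Ymid 0.042874780785894906
27.4667 [538.49 104.77 179.73] [-3.14  0.    1.55] [ 0.57 -0.87  0.13] 0.33690070329920035
shift cm [-41.71  -0.32  -0.21] turn [-0.    0.   -0.39]
```

View pics/w13.png

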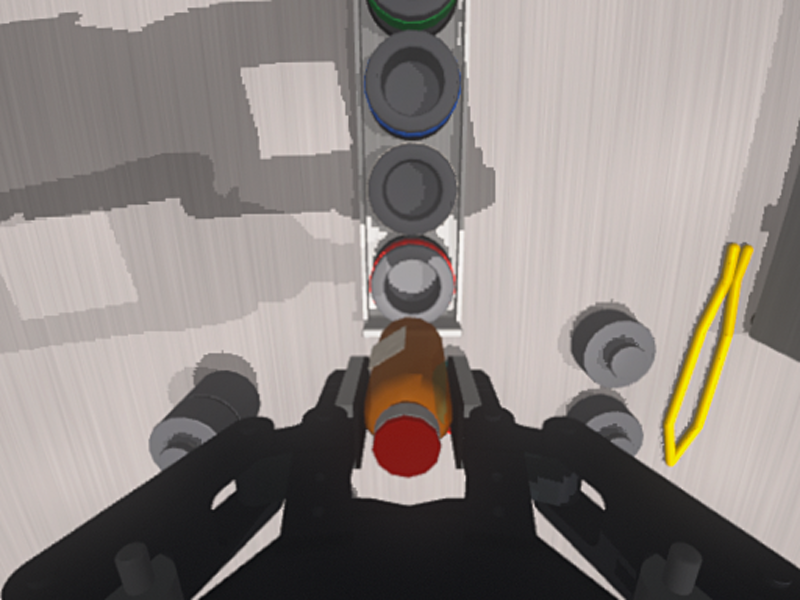

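Red vial held upright (cap (406,446)); its underside is 33.3 mm below the TCP.

{"fn": "play_rows", "kwargs": {
  "rows": [
    [200,[-2,0,-0.2],[0,0,-0.02]],
    [200,[-5,-0.1,-0.2],[0,0,-0.04]],
    [200,[-9,-0.1,-0.2],[0,0,-0.08]],
    [200,[-13,-0.2,-0.2],[0,0,-0.12]],
    [200,[-17,-0.3,-0.2],[0,0,-0.16]],
    [200,[-21,-0.3,-0.2],[0,0,-0.19]],
    [200,[-25,-0.4,-0.2],[0,0,-0.23]],
    [200,[-29,-0.4,-0.2],[0,0,-0.27]],
    [200,[-33,-0.5,-0.2],[0,0,-0.31]],
    [200,[-37,-0.5,-0.2],[0,0,-0.34]],
    [200,[-39.5,-0.6,-0.2],[0,0,-0.37]],
    [200,[-41,-0.6,-0.2],[0,0,-0.38]]
  ]
}}

```text
clock: 28.47
eef_pos: [523.1, -307.7, 181.0]
tcp_rot: [-3.14, -0.001, 1.928]
contact_force: [0.2, 0.5, -1.1]
opening: 0.336
```

{"fn": "play_rows", "kwargs": {
  "rows": [
    [200,[-0.7,-0.4,0],[0,0,-0.005]],
    [200,[-0.7,-0.4,0],[0,0,-0.005]],
    [200,[-0.7,-0.4,0],[0,0,-0.005]],
    [200,[-0.7,-0.4,3],[0,0,-0.005]],
    [200,[-0.7,-0.4,6],[0,0,-0.005]],
    [200,[-0.7,-0.4,8],[0,0,-0.005]],
    [200,[-0.7,-0.4,8],[0,0,-0.005]],
    [200,[-0.7,-0.4,8],[0,0,-0.005]],
    [200,[-0.7,-0.4,8],[0,0,-0.005]]
  ]
}}

```text
clock: 29.22
eef_pos: [524.0, -312.3, 103.9]
tcp_rot: [3.141, 0.001, 1.935]
contact_force: [-0.0, -0.6, 1.3]
opening: 0.335
```

```bash
python3 m.py 526 -311.5 44 1.935
```

```text
29.2167 [ 523.97 -312.28  103.92] [3.14 0.   1.93] [-0.02 -0.56  1.28] 0.3345549904582683
shift cm [0.01 0.21 5.99] turn [ 0.  0. -0.]
```

{"fn": "play_rows", "kwargs": {
  "rows": [
    [200,[0,0.2,2],[0,0,0]],
    [200,[0,0.2,4],[0,0,0]],
    [200,[0,0.2,5.3],[0,0,0]],
    [200,[0,0.2,6],[0,0,0]],
    [200,[0,0.2,6],[0,0,0]],
    [200,[0,0.2,6],[0,0,0]],
    [200,[0,0.2,6],[0,0,0]],
    [200,[0,0.2,6],[0,0,0]]
  ]
}}

```text
clock: 29.88
eef_pos: [525.3, -312.3, 43.5]
tcp_rot: [3.141, 0.001, 1.934]
contact_force: [-0.5, 0.3, -0.8]
opening: 0.337
```

{"fn": "play_rows", "kwargs": {
  "rows": [
    [200,[0,0,0.03],[0,0,0]],
    [160,[0,0,0.03],[0,0,0]],
    [145,[0,0,0.03],[0,0,0]],
    [120,[0,0,0.03],[0,0,0]],
    [100,[0,0,0.03],[0,0,0]],
    [80,[0,0,0.03],[0,0,0]],
    [80,[0,0,-1],[0,0,0]],
    [80,[0,0,-4],[0,0,0]],
    [80,[0,0,-8],[0,0,0]],
    [80,[0,0,-12],[0,0,0]],
    [80,[0,0,-16],[0,0,0]],
    [80,[0,0,-18],[0,0,0]]
  ]
}}

```text
clock: 30.88
eef_pos: [526.6, -313.0, 228.9]
tcp_rot: [3.138, 0.005, 1.934]
contact_force: [0.9, -1.6, 0.4]
opening: 0.691
```

{"fn": "play_rows", "kwargs": {
  "rows": [
    [80,[0,0,0],[0,0,0]],
    [80,[0,0,0],[0,0,0]],
    [80,[0,0,0],[0,0,0]],
    [80,[0,0,0],[0,0,0]]
  ]
}}

```text
clock: 31.22
eef_pos: [524.1, -311.5, 221.3]
tcp_rot: [-3.14, -0.002, 1.934]
contact_force: [0.6, 1.0, -0.4]
opening: 0.682
```

```bash
python3 snap.py wrist w14; python3 snap.py scene s14
python3 - <<'E'
from h import *
for n in ["w14","s14"]:
  z=np.load(n+".npz"); c={k:z[k] for k in ["vfov","cx","cy","k1","cam_to_world"]}; P=cloud(c,z["d"])
  for w in [(464,-150),(485,-204),(505,-258),(526,-312)]:
    m=(z["d"]>0)&(np.hypot(P[...,0]-w[0],P[...,1]-w[1])<18)&(P[...,2]>80)&(P[...,2]<92); q=P[m]
    if len(q): print(n,len(q),np.median(q[:,2]),q.mean(0))
i=np.load("s14.npz")["p"][150:240,100:260,::-1]; cv2.imwrite("pics/s14c.png",cv2.resize(i,(800,450),interpolation=cv2.INTER_CUBIC))
E
```

```text
31.2167 [ 524.13 -311.52  221.32] [-3.14 -0.    1.93] [ 0.56  1.03 -0.36] 0.6820139698948142
[[   0.93    0.34    0.1   498.55]
 [   0.36   -0.9    -0.27 -243.05]
 [  -0.      0.29   -0.96  364.08]
 [   0.      0.      0.      1.  ]]
31.2667 [ 524.16 -311.56  221.19] [-3.14 -0.    1.93] [ 0.34  0.51 -0.64] 0.6909461425098189
[[  -0.24    0.63   -0.74 1232.07]
 [   0.97    0.17   -0.17  147.45]
 [   0.02   -0.76   -0.65  711.3 ]
 [   0.      0.      0.      1.  ]]
w14 304 84.9929279043923 [ 464.54 -154.83   84.69]
w14 359 85.06764797865628 [ 484.23 -204.53   84.99]
w14 306 85.06885116307862 [ 506.37 -259.17   84.99]
w14 267 84.74420488297898 [ 524.45 -312.35   84.56]
s14 39 84.80153442770961 [ 463.24 -150.09   84.64]
s14 41 84.80147007569644 [ 484.64 -201.83   84.69]
s14 38 85.14399068999484 [ 506.17 -256.61   84.77]
s14 41 85.07957771275687 [ 525.14 -311.14   84.86]
```

View pics/w14.png

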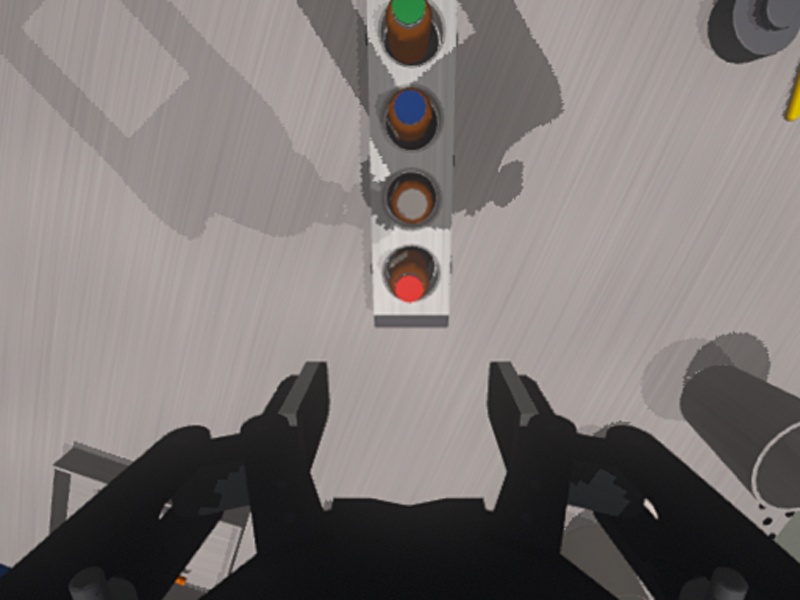

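View pics/s14c.png

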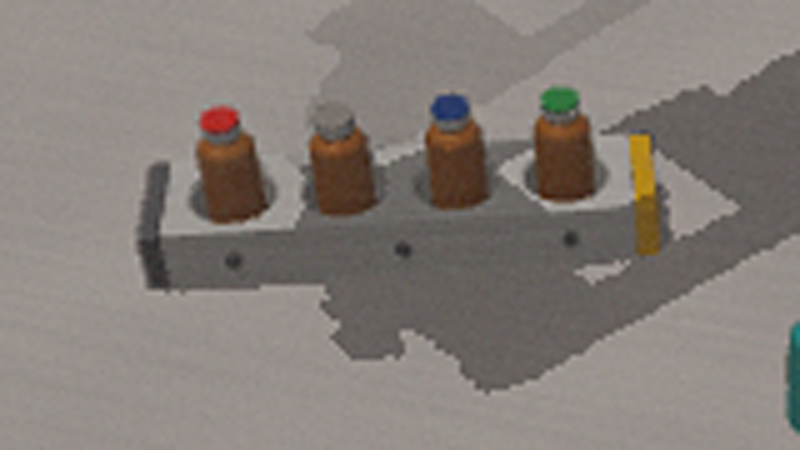

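The scene crop shows green (559,100), blue (450,108), white (334,120) and red (220,120) all upright, with green next to the yellow end (645,195). All caps are at z ≈ 85 in both views.

```bash
python3 -c "
from rig import r; print(r.sign_off())"
```

```text
the job is handed in; nothing more can be done
None
```

All four amber vials now stand in the dispensing rack in tray order from the yellow end: green, blue, white, red. I handed the job in at about 31 s of the 96 s allowed. I moved each vial one at a time, gripping it across the row just above its pot's rim. The turquoise look-alikes were not touched.

**Last checks:** The wrist and scene views both show the four vials upright, one per well. Every cap top is at about z = 85 mm, which is where it should be with the vial on its well floor (10 + 75 mm). The gripper was empty and well clear, at a TCP height of about 221 mm.

**What disagreed:**
- **Green grasp:** the arm read about 4 mm high and 2 mm to the side, with up to 9 N of upward force. I put the force down to the pads rubbing the vial down as they closed. The later grips read 5–7 N with hardly any offset.
- **Arm positioning:** it was up to about 5 mm off after long moves. I corrected this before each placing.
- **First height check on green:** it gave a wrong number because it picked up points on the gripper. Repeated with tighter limits, it gave 85 mm.
- **Wrist and scene views:** they differ by up to about 5 mm sideways on the placed caps, most on green, which was cut off at the edge of the wrist picture.

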